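# Nest the steel cups in the slanted pot on the fossil bench

## Task

Put the graded steel vessels away in one another: first put the middle-sized cup into the big pot that hangs slanted in its stand, and turn it there until the channels under its foot drop over the rib across the pot's floor and it sits fully home; then put the smallest cup fully home into the middle one, and let go of both. Work gently: do not ram the cups, and leave the pot at the slant it has, for its pivot is held only by friction. Leave the jar, bottle, brush, screwdriver, tray and stone on the bench where they are.

Things in the scene. Friction and masses are not known exactly. Their poses are not given: they have to be found in the camera images.
- pot_floor (a point): Centre of the inner floor of the big steel pot (92 mm outside, 84 mm inside diameter, 55 mm deep), hung slanted in its stand. z: the pot's axis, out of its mouth. Pivot on the axis 20 mm above, 75 mm above the bench. A rib 50 mm long, 7 mm wide, 5 mm high lies across the floor's centre, at another angle each time (not in the state). The middle cup is home with its origin here, z along z.
- pot_mouth (a point): Centre of the pot's rim plane, 55 mm above pot_floor along its axis; same axes. The stand's two grey cheeks reach 90 mm above the bench, 59 to 69 mm either side of the pot's axis; its wooden foot is 140 x 150 x 12 mm.
- pot (a joint): Slant of the pot in rad: 0 upright, positive leans its mouth to the stand's front (towards the robot). Stiff pivot with friction, about 0.35 N m: a hard push off the axis turns it.
- mid_cup: Middle steel cup: 81 mm outside, 73 mm inside diameter (1.5 mm play in the pot), rim 62 mm high, 0.16 kg. Origin: centre under its foot, z up. Foot: four pads 6 mm high with a cross of 16 mm wide channels between, along its x and y, so it drops over the rib every 90 degrees, within about 6. Flat upright handle at +x: 41.5 mm off the axis, 8 mm thick (x), 22 mm wide (y), 59 to 118 mm high.
- mid_grip (a point): Grip point on the middle cup's handle, 41.5 mm along x and 100 mm up from the cup's origin; axes of the cup.
- mid_floor (a point): Centre of the middle cup's plain inner floor, 11 mm above its origin; axes of the cup. The smallest cup is home when the centre of its underside is here and the axes are parallel; its handle may point any way round.
- small_cup: Smallest straight steel cup: diameter 70 mm outside, 62 mm inside, rim 48 mm high, 0.12 kg, 1.5 mm play all round in the middle cup; at home its rim is 3 mm below that cup's rim. Origin: centre of its underside, z up its axis. A flat upright handle rises inside the rim at its +x side: centred 30 mm from the axis, 8 mm thick (along x), 22 mm wide (along y), up to 116 mm high.
- small_grip (a point): Grip point on the smallest cup's handle, 30 mm along x and 98 mm up from the cup's origin; axes of the cup.
- jar: Bystander: amber jar with a black cap, 60 mm across, 85 mm high; origin at its underside.
- bottle: Bystander: white bottle, 60 mm across, 150 mm high; origin at its underside.
- brush: Bystander: brush lying along its x; origin on the bench.
- driver: Bystander: blue-handled screwdriver lying along its x; origin on the bench.
- tray: Bystander: shallow cardboard tray with rock fragments, 160 x 120 x 30 mm; origin at the centre of its underside.
- chunk: Bystander: loose stone, 50 x 40 mm, 45 mm high; origin at its underside.
Things that resemble listed ones, but are neither listed nor needed, are in the scene too. What is shaped like the small_cup but blue, green or purple is not meant.

How it is judged:
By the outcome, as a careful person would: the job done as asked, in the order asked, and still so for the second after the job is handed in, with the robot touching nothing.
It also fails if it takes over 64 s, if anything falls off the work surface, if the arm or the gripper's body presses on something with over 40 N, if the wrist force passes 120 N, or if a joint passes its speed limit or range.

## Robot

A 6-joint arm with a two-finger parallel gripper is mounted at the origin on the work surface. World frame = base frame: x ahead of the robot, y to its left, z up, the work surface at z = 0. Lengths are in m, angles in rad, forces in N, time in s.
With the tool pointing down it reaches from about 0.425 to 1.125 m from the base axis. Payload 14.9 kg.
Tool frame: the origin (TCP) lies at the very end of the fingers, on their centre line; the grasp point (between the pads) lies 19 mm behind it; z points along the fingers, y is the line along which they close (so a half turn about z gives the same grasp; the last joint's range is limited). The gripper opens to 91 mm and grips with 3 to 60 N. Pads are 32 mm wide; open, the fingers measure 118 mm over their backs; the gripper's body (76 mm by 178 mm) begins 60 mm behind the grasp point.
Start: joints at [1.071, 0.379, 1.734, -0, 1.028, -0.033], TCP at [0.315, 0.625, 0.182] pointing down, gripper open.
Joint ranges: [-2.77, 2.77], [-0.74, 2.19], [0, 2.66], [-1.06, 4.2], [0.31, 2.87], [-3.08, 3.08]. Speed limits (rad/s): [1.89, 1.89, 2.39, 3.14, 3.14, 3.14].

## Interface

Orientations are given as a rotation vector (axis times angle).
In Python, from cell import bot gives the robot as it stands.
- The arm moves only by the tool carry_out, never from a script. Its argument "motion" is a list of rows, each a list of 2 entries, a list of its own where there are three numbers: the shift along the tool's x, y, z normalised to -1 to 1, where 1 is 500 mm, then the turn, a rotation vector about the tool's x, y, z normalised to -1 to 1, where 1 is pi/4 rad. In form: [[[x, y, z], [ax, ay, az]], ...]. A call has 1 to 8 rows; each row shifts and turns the commanded pose from where the row before left it, along the tool's axes as they then stand; what a row does not reach is not made up. A row lasts 1/10 s, in which the tool goes at most 50 mm and 8.59 degrees, less where a joint would pass 70% of its speed; a pose out of reach is approached as far as the arm can. A call with a number of a shift or a turn outside -1 to 1 is refused whole. A call with a gripper value outside its range is refused whole. "fingers" is the opening, from -1 (shut) to 1 (fully open), set as the call begins (left out, the last holds). The fingers move at their own pace and stop on an object; "newtons" is the grip in N (left out, the last holds). Time passes only in rows, so rows that do not move let the fingers close. It gives the time, the measured TCP pose, the force, the opening and the grip force at its end, in the units of the state.
- bot.sense(): the state, without advancing time (a new reading comes with each control period).
- bot.get_image(name): name is "scene" or "top" or "wrist"; returns a dict with "pixels" (480x640x3 uint8, red, green, blue), "camera_matrix" (3x3 intrinsics, pixels), "view" (4x4, takes a point from world to camera coordinates). Camera axes: x right, y down, z forward; pixel columns grow to the right and rows downward; lengths in m; the calibration is good to about 2 mm. A picture is of the moment at which its call begins. There is no depth.
- bot.finish_job(): hands the job in; it is judged then, once.
Trained networks look in a picture, given as the dict that the camera call returned (one of the last four; its "shot" number tells which), for a name from the list of things; names that differ only in an ending like _2 or _b are one class to them, and where a whole thing is asked for, a point or a joint stands for the part that bears it (a point fixed in the world has none). Each returns a list of dicts, best first, with "conf" (0 to 1); they miss things now and then, are a little off and sometimes report something else, mostly with a low value. They report only what shows in the picture. A call takes as long as a camera call. They do not tell look-alikes from the thing itself.
- bot.spot_in(picture, name): "position" ([column, row] in pixels, amid what is visible of it).
The state is a dict: "time_s": time; "q": joint angles; "joint_vel": joint speeds; "joint_torque": joint torques, N m; "tcp_pos": TCP position; "tool_rot": TCP orientation; "wrist_force": force on the tool from outside, world axes, zero at the start; "ft_torque": the same for the moment, N m; "opening": finger opening in m; "gripper_force": force on a finger pad.
Only numpy, scipy, OpenCV 4.12 (cv2) and the standard library are available. Lean on these libraries where they do the work, as an engineer would, in place of code of your own. Each camera call takes 0.05 s, during which the arm holds its last target. There are 200 camera calls.

## Working session

There is one attempt and no reset: what is moved stays moved. The work goes in short steps, Python scripts to look and compute and a tool call to move; the robot and the scene stay as the last step left them, time stands still between calls to the robot, and variables do not carry over. Pictures are saved under pics/ and viewed, at most 10 in all, crops included, and the job is handed in when it is done.

Besides the shell and the picture viewer there is one more tool, called after "Call:" as name([rows], argument=value, ...), one row to a line, values as JSON. carry_out: Moves the arm, as the interface text tells. Its arguments: {"type":"object","properties":{"motion":{"type":"array","items":{"type":"array"}},"fingers":{"type":"number"},"newtons":{"type":"number"}},"required":["motion"]}

```bash
ls; mkdir -p pics; cat > h.py <<'E'
import numpy as np, cv2
from cell import bot
from scipy.spatial.transform import Rotation as R
def save(n,im): cv2.imwrite(f'pics/{n}.png',im[:,:,::-1])
def proj(d,P):
    P=np.atleast_2d(P); c=(d['view'][:3,:3]@P.T).T+d['view'][:3,3]
    u=(d['camera_matrix']@c.T).T; return u[:,:2]/u[:,2:]
def ray(d,uv):
    Rm=d['view'][:3,:3];o=-Rm.T@d['view'][:3,3]
    v=Rm.T@np.linalg.inv(d['camera_matrix'])@np.array([uv[0],uv[1],1.]);return o,v/np.linalg.norm(v)
def atz(d,uv,z):
    o,v=ray(d,uv);return o+v*(z-o[2])/v[2]
E
python3 - <<'E'
from h import *
for n in ['scene','top']:
    d=bot.get_image(n); d={k:(np.array(v) if k in('view','camera_matrix') else v) for k,v in d.items()}
    save(n+'1',d['pixels'])
    o,v=ray(d,(320,240));print(n,o.round(3),v.round(3),d['camera_matrix'][0,0])
    for k in ['pot','mid_cup','small_cup','mid_grip','small_grip','pot_floor','pot_mouth']:
        try: print(k,[(np.round(r['position'],1).tolist(),round(r['conf'],2)) for r in bot.spot_in(d,k)])
        except Exception as e: print(k,e)
print(bot.sense())
E
```

```text
pics
scene [1.513 0.139 1.034] [-0.717 -0.13  -0.685] 500.03380343144954
pot [([312.0, 256.0], 0.97), ([430.0, 256.5], 0.46)]
mid_cup [([239.2, 246.6], 0.56), ([313.8, 257.1], 0.21)]
small_cup [([378.7, 259.2], 0.92), ([440.4, 224.0], 0.91), ([430.1, 255.8], 0.84), ([478.7, 250.4], 0.77), ([438.4, 287.8], 0.56), ([421.2, 319.0], 0.27)]
mid_grip [([236.0, 248.2], 0.66)]
small_grip [([440.0, 224.6], 0.95), ([477.0, 251.6], 0.91), ([382.3, 263.5], 0.73), ([436.7, 289.0], 0.64), ([429.8, 256.9], 0.61)]
pot_floor [([310.3, 257.1], 0.79)]
pot_mouth [([315.3, 260.1], 0.79)]
top [ 0.291 -0.019  1.345] [ 0.206  0.019 -0.978] 555.2631422014815
pot [([340.5, 228.5], 0.59)]
mid_cup [([437.7, 252.3], 0.61)]
small_cup [([154.1, 293.3], 0.96), ([265.4, 262.0], 0.88), ([208.9, 279.5], 0.81), ([202.9, 228.6], 0.74), ([195.6, 337.7], 0.7)]
mid_grip [([438.1, 256.1], 0.81)]
small_grip [([192.3, 339.8], 0.88), ([205.5, 278.8], 0.75), ([201.0, 228.6], 0.71), ([265.1, 264.9], 0.64), ([152.9, 293.6], 0.64)]
pot_floor [([343.2, 231.6], 0.81)]
pot_mouth [([342.2, 229.4], 0.86), ([207.3, 280.1], 0.15)]
{'time_s': 0.8, 'q': array([ 1.07070909e+00,  3.78873449e-01,  1.73418356e+00, -7.83686094e-06,
        1.02850739e+00, -3.33057016e-02]), 'joint_vel': array([-1.09181160e-03, -7.04602174e-04,  8.21603299e-05, -4.54312145e-04,
        1.10557208e-03, -1.69844436e-03]), 'joint_torque': array([-7.68380240e-03, -7.63649225e+01, -4.34707332e+01,  6.49490766e-02,
        3.90448084e-02, -1.53735499e-05]), 'tcp_pos': array([0.31503235, 0.62513115, 0.18165849]), 'tool_rot': array([7.26570877e-01, 3.05640503e+00, 4.00356604e-05]), 'wrist_force': array([ 0.24352165, -0.9482524 , -0.62322719]), 'ft_torque': array([ 0.02904342,  0.01816074, -0.0293007 ]), 'gripper_force': 0.0, 'opening': 0.09148470713941692}
```

View images.

View pics/scene1.png

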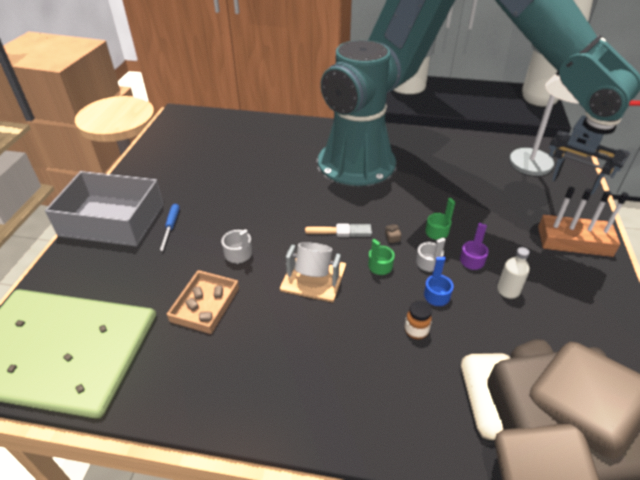

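View pics/top1.png

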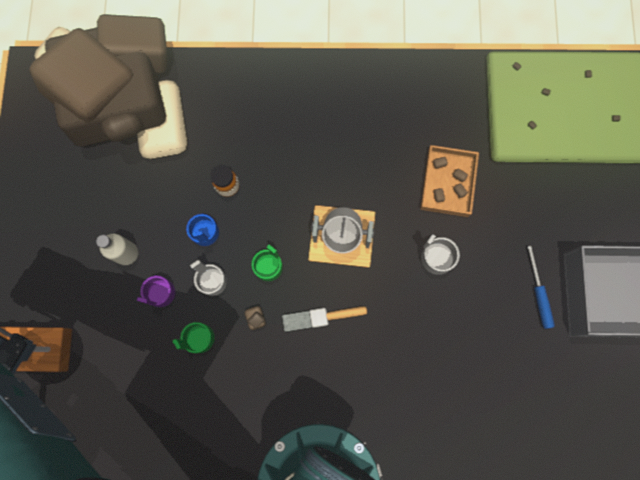

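The steel small cup is at top (209,280) and scene (430,256). Its look-alikes are blue (201,229), purple (156,291), and green (195,337) and (266,263). The mid cup is at top (438,254), the pot at (342,231) with its rib visible. Now one close crop of all three.

```bash
python3 - <<'E'
from h import *
im=cv2.imread('pics/top1.png'); s=cv2.imread('pics/scene1.png')
f=lambda a,c,r,w=40: cv2.resize(a[r-w:r+w,c-w:c+w],(380,290*380//290),interpolation=cv2.INTER_CUBIC)
z=lambda a,c,r: cv2.resize(a[r-30:r+30,c-26:c+26],(260,300),interpolation=cv2.INTER_CUBIC)
cv2.imwrite('pics/crop1.png',np.vstack([np.hstack([z(im,209,280),z(im,342,230),z(im,438,253)]),np.hstack([z(s,430,256),z(s,312,262),z(s,238,246)])]))
E
```

```text
(no output)
```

View pics/crop1.png

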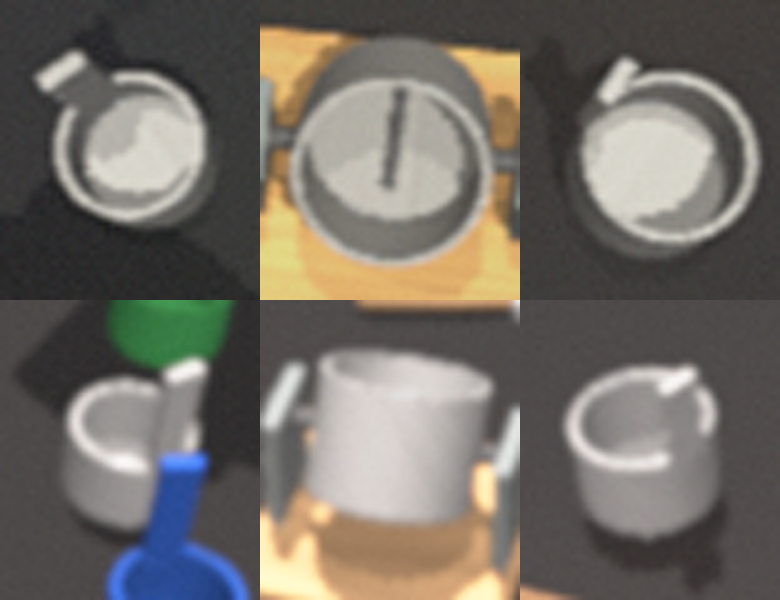

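```bash
python3 - <<'E'
from h import *
d=bot.get_image('top'); w=bot.get_image('wrist'); s=bot.sense()
for n,uv,z in [('mid rim',(440,254),.062),('small rim',(209,279),.048),('pot mouth',(342,231),.108),('mid handle',(435.5,242),.118),('small handle',(196,267),.116)]: print(n,atz(d,uv,z).round(4))
T=np.eye(4);T[:3,:3]=R.from_rotvec(s['tool_rot']).as_matrix();T[:3,3]=s['tcp_pos']
print('toolaxes cols',T[:3,:3].round(3))
V=np.array(w['view']);C=np.linalg.inv(T)@np.linalg.inv(V);print('cam in tool',C.round(4),w['camera_matrix'])
E
```

```text
mid rim [ 0.5312 -0.2762  0.062 ]
small rim [0.4663 0.2662 0.048 ]
pot mouth [ 0.5729 -0.0453  0.108 ]
mid handle [ 0.548  -0.2555  0.118 ]
small handle [0.4839 0.282  0.116 ]
toolaxes cols [[-0.893  0.45  -0.   ]
 [ 0.45   0.893  0.   ]
 [ 0.     0.    -1.   ]]
cam in tool [[-8.000e-04 -9.725e-01 -2.328e-01  6.520e-02]
 [ 1.000e+00 -1.000e-03  6.000e-04  1.000e-04]
 [-8.000e-04 -2.328e-01  9.725e-01 -2.029e-01]
 [ 0.000e+00  0.000e+00  0.000e+00  1.000e+00]] [[366.46383762   0.         319.03662185]
 [  0.         366.46383762 236.53785204]
 [  0.           0.           1.        ]]
```

Call:
carry_out([
  [[-0.076,-0.054,0],[0,0,0]],
  [[-0.076,-0.054,0],[0,0,0]],
  [[-0.076,-0.054,0],[0,0,0]],
  [[-0.076,-0.054,0],[0,0,0]],
  [[-0.076,-0.054,0],[0,0,0]],
  [[-0.076,-0.054,0],[0,0,0]],
  [[-0.076,-0.054,0],[0,0,0]],
  [[-0.076,-0.054,0],[0,0,0]],
], fingers=1)

```text
time_s: 1.7
tcp_pos: [0.49, 0.2937, 0.1819]
tool_rot: [0.726, 3.056, 0.001]
wrist_force: [0.6, 0.5, 0.2]
opening: 0.0914
gripper_force: 0.0
```

Call:
carry_out([
  [[-0.076,-0.054,0],[0,0,0]],
  [[0,0,0],[0,0,0]],
  [[0,0,0],[0,0,0]],
  [[0,0,0],[0,0,0]],
])

```text
time_s: 2.1
tcp_pos: [0.5108, 0.2548, 0.1817]
tool_rot: [-0.726, -3.056, -0.0]
wrist_force: [-0.4, 0.3, -0.1]
opening: 0.0911
gripper_force: 0.0
```

```bash
python3 - <<'E'
from h import *
import pickle
s=bot.sense();d=bot.get_image('wrist'); print(s['time_s'],s['tcp_pos'],s['tool_rot'],s['joint_vel'].round(3))
save('w_small',d['pixels']);pickle.dump(d,open('w_small.pkl','wb'))
print(proj(d,[[.4663,.2662,.048],[.484,.282,.116]]))
E
```

```text
2.1 [0.51078191 0.25483255 0.18167382] [-7.26023384e-01 -3.05645512e+00 -1.75170761e-04] [ 0.015  0.002  0.002 -0.002  0.001 -0.004]
[[307.79309844 171.99080541]
 [335.38424633 189.73538244]]
```

View pics/w_small.png

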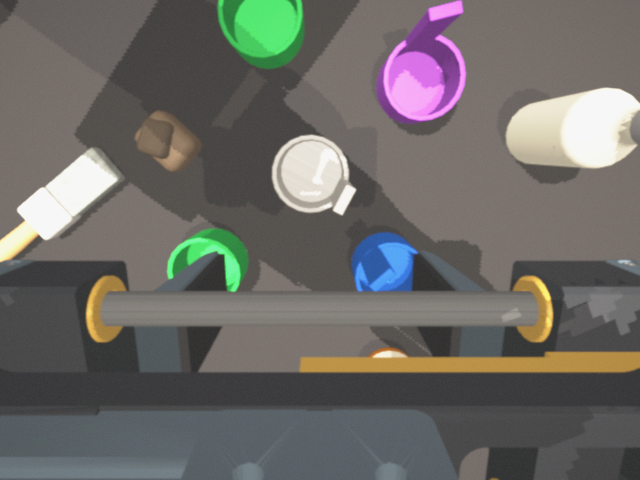

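The wrist view confirms the steel small cup: rim centre at about (310,174), handle top at about (344,200). Next, views of the pot and the mid cup.

Call:
carry_out([
  [[-0.067,-0.069,-0.005],[0,0,0]],
  [[-0.067,-0.069,-0.005],[0,0,0]],
  [[-0.067,-0.069,-0.005],[0,0,0]],
  [[-0.067,-0.069,-0.005],[0,0,0]],
  [[-0.067,-0.069,-0.005],[0,0,0]],
  [[-0.067,-0.069,-0.005],[0,0,0]],
  [[-0.067,-0.069,-0.005],[0,0,0]],
  [[0,0,0],[0,0,0]],
])

```text
time_s: 2.95
tcp_pos: [0.6134, -0.0701, 0.1996]
tool_rot: [0.729, 3.054, -0.001]
wrist_force: [-0.0, 1.3, -0.7]
opening: 0.0912
gripper_force: 0.0
```

Call:
carry_out([
  [[0,0,0],[0,0,0]],
  [[0,0,0],[0,0,0]],
])

```text
time_s: 3.15
tcp_pos: [0.6115, -0.0654, 0.1989]
tool_rot: [-0.724, -3.056, -0.0]
wrist_force: [-0.5, -0.1, -0.4]
opening: 0.0909
gripper_force: 0.0
```

```bash
python3 - <<'E'
from h import *
import pickle
s=bot.sense();d=bot.get_image('wrist'); print(s['time_s'],s['tcp_pos'],s['tool_rot'],s['joint_vel'].round(3))
save('w_pot',d['pixels']);pickle.dump(d,open('w_pot.pkl','wb'))
print(proj(d,[[.573,-.045,.108]]))
E
```

```text
3.15 [ 0.6114757  -0.06541329  0.19886702] [-7.24242394e-01 -3.05632848e+00 -1.96889679e-04] [ 0.007 -0.005  0.003  0.    -0.    -0.003]
[[319.93954672 176.99786373]]
```

View pics/w_pot.png

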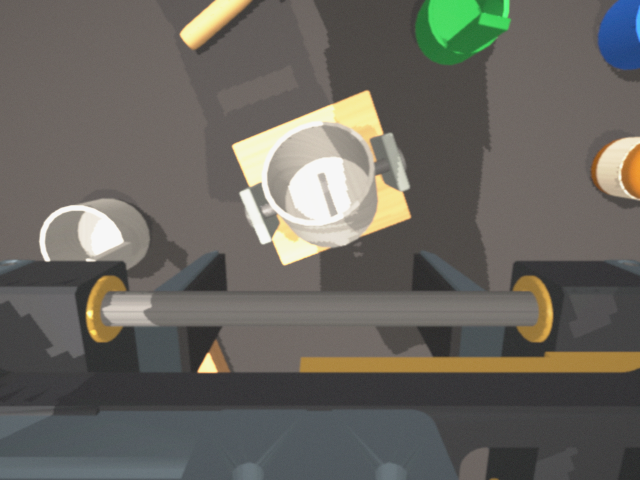

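Call:
carry_out([
  [[-0.025,-0.087,0.004],[0,0,0]],
  [[-0.025,-0.087,0.004],[0,0,0]],
  [[-0.025,-0.087,0.004],[0,0,0]],
  [[-0.025,-0.087,0.004],[0,0,0]],
  [[-0.025,-0.087,0.004],[0,0,0]],
  [[0,0,0],[0,0,0]],
  [[0,0,0],[0,0,0]],
  [[0,0,0],[0,0,0]],
])

```text
time_s: 4.0
tcp_pos: [0.5701, -0.2877, 0.1891]
tool_rot: [-0.724, -3.057, -0.0]
wrist_force: [0.3, -0.5, -0.8]
opening: 0.0915
gripper_force: 0.0
```

```bash
cat > fit.py <<'E'
from h import *
import pickle
from scipy.optimize import differential_evolution
from scipy.ndimage import map_coordinates
t=np.linspace(0,2*np.pi,120,endpoint=False)
circ=lambda r,z:np.c_[r*np.cos(t),r*np.sin(t),0*t+z]
def seg(*P,n=15):
    P=np.array(P,float);return np.vstack([P[i]+(P[i+1]-P[i])*np.linspace(0,1,n)[:,None] for i in range(len(P)-1)])
def box(x0,x1,y0,y1,z): return seg((x0,y0,z),(x1,y0,z),(x1,y1,z),(x0,y1,z),(x0,y0,z))
def grad(d,s=1.2):
    g=cv2.GaussianBlur(d['pixels'],(0,0),s).astype(float)
    m=max_=0
    m=np.sqrt(sum(cv2.Sobel(g,cv2.CV_64F,a,1-a,ksize=3)**2 for a in(0,1))).max(2)
    return np.minimum(m,120)
def score(G,d,P):
    u=proj(d,P);return map_coordinates(G,[u[:,1],u[:,0]],order=1,mode='nearest').mean()
def cup(p,kind):
    x,y,a=p[:3]
    if kind=='mid': parts=[circ(40.5,62),circ(36.5,62),box(37.5,45.5,-11,11,118)]
    else: parts=[circ(35,48),circ(31,48),box(26,34,-11,11,116)]
    Rz=R.from_euler('z',a).as_matrix()
    return [(q/1000)@Rz.T+[x,y,0] for q in parts]
def potparts(p):
    x,y,psi,th,rib=p  # stand front = -x of stand frame; lean towards -x
    A=R.from_euler('z',psi)*R.from_euler('y',-th)
    piv=np.array([x,y,.075])
    parts=[circ(46,55),circ(42,55),None]
    c,s=np.cos(rib),np.sin(rib)
    rb=box(-25,25,-3.5,3.5,5)@np.array([[c,s,0],[-s,c,0],[0,0,1]])
    parts[2]=rb
    out=[A.apply((q-[0,0,20])/1000)+piv for q in parts]
    Z=R.from_euler('z',psi)
    for sg in(-1,1):  # cheek tops
        for yy in (59,69): out.append(Z.apply(seg((-8,sg*yy,90),(8,sg*yy,90))/1000)+[x,y,0])
    return out
def fit(views,f,bounds,w,seed=0):
    Gs=[grad(d) for d in views]
    def cost(p): return -sum(wi*score(G,d,P) for G,d in zip(Gs,views) for wi,P in zip(w,f(p)))
    r=differential_evolution(cost,bounds,popsize=20,maxiter=120,tol=1e-6,seed=seed)
    return r.x,r.fun
def draw(d,parts,c,h=70,k=4):
    im=cv2.resize(d['pixels'],None,fx=k,fy=k,interpolation=cv2.INTER_CUBIC)
    for P in parts:
        for u in proj(d,P): cv2.circle(im,tuple(int(v) for v in (u+.5)*k),1,(255,0,0),-1)
    c=np.array(c);x0=np.maximum((c-h).astype(int)*k,0)
    return cv2.resize(im[x0[1]:x0[1]+2*h*k,x0[0]:x0[0]+2*h*k],(390,390))
E
cat > fitall.py <<'E'
from fit import *
s=bot.sense();print(s['tcp_pos'],s['tool_rot'])
wm=bot.get_image('wrist');pickle.dump(wm,open('w_mid.pkl','wb'))
ld=lambda n:pickle.load(open(n+'.pkl','rb'))
ws,wp=ld('w_small'),ld('w_pot')
pm,f1=fit([wm],lambda p:cup(p,'mid'),[(.50,.57),(-.31,-.24),(.3,1.5)],[1,1,1.])
ps,f2=fit([ws],lambda p:cup(p,'small'),[(.44,.50),(.24,.30),(.2,1.3)],[1,1,1.])
pp,f3=fit([wp],potparts,[(.56,.64),(-.08,-.01),(-.4,.4),(0,.8),(-1,1)],[1,1,.7,.15,.15,.15,.15])
for n,p,f in(('mid',pm,f1),('small',ps,f2),('pot',pp,f3)): print(n,p.round(4),round(f,1))
np.savez('poses.npz',pm=pm,ps=ps,pp=pp)
a=draw(wm,cup(pm,'mid'),proj(wm,[[pm[0],pm[1],.06]])[0]);b=draw(wp,potparts(pp),proj(wp,[[pp[0],pp[1],.1]])[0])
c=draw(ws,cup(ps,'small'),proj(ws,[[ps[0],ps[1],.06]])[0])
save('fit1',cv2.resize(np.hstack([a,b,c]),(800,267)))
E
python3 fitall.py
```

```text
[ 0.57006699 -0.2877338   0.18910359] [-7.24284954e-01 -3.05674105e+00 -3.86755420e-04]
mid [ 0.5324 -0.2806  0.9459] -347.4
small [0.4687 0.2674 0.6151] -332.3
pot [ 0.5867 -0.0473 -0.0877  0.5842 -0.0518] -341.5
```

View pics/fit1.png

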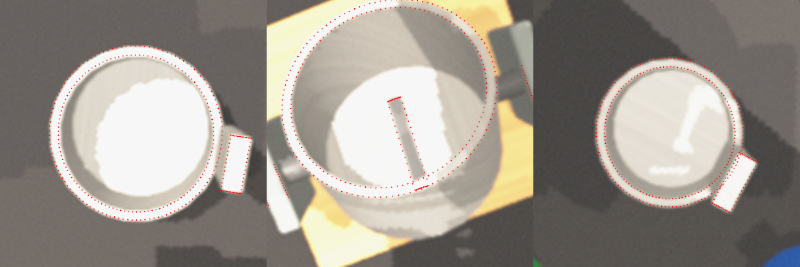

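The fits overlay well on the mid cup, the pot with its rib, and the small cup. I'll cross-check the pot with other views and work out the grasp move.

```bash
python3 - <<'E'
from fit import *
wp=pickle.load(open('w_pot.pkl','rb'));t=bot.get_image('top');sc=bot.get_image('scene')
B=[(.56,.62),(-.08,-.01),(-.4,.4),(0,.9),(-1,1)];W=[1,1,.7,.15,.15,.15,.15]
print('top',fit([t],potparts,B,W)[0].round(4));
print('wrist+top',fit([wp,t],potparts,B,W)[0].round(4))
print('w seed',fit([wp],potparts,B,W,3)[0].round(4))
print('all3',fit([wp,t,sc],potparts,B,W)[0].round(4))
z=np.load('poses.npz')
for k,n in (('pm','mid'),('ps','small')):
    p=z[k];print(n,'top',fit([t],lambda q:cup(q,n),[(p[0]-.02,p[0]+.02),(p[1]-.02,p[1]+.02),(p[2]-.4,p[2]+.4)],[1,1,1])[0].round(4))
s=bot.sense();Rt=R.from_rotvec(s['tool_rot']);p=z['pm'];a=p[2]
g=np.array([p[0]+.0415*np.cos(a),p[1]+.0415*np.sin(a),.081])
Rg=R.from_matrix(np.c_[[-np.sin(-a+0)*-1,0,0],[0,0,0],[0,0,0]]) if 0 else None
y=np.array([np.cos(a),np.sin(a),0]);zz=np.array([0,0,-1.]);Rg=R.from_matrix(np.c_[np.cross(y,zz),y,zz])
print('d tool mm',(Rt.inv().apply(g-s['tcp_pos'])*1000).round(1),'turn deg',np.degrees((Rt.inv()*Rg).as_rotvec()).round(2))
E
```

```text
top [ 0.5845 -0.0465 -0.1497  0.5459 -0.0038]
wrist+top [ 0.5864 -0.0471 -0.0884  0.5765 -0.0556]
w seed [ 0.5867 -0.0473 -0.0877  0.5842 -0.0518]
all3 [ 0.5864 -0.0471 -0.0882  0.5766 -0.0559]
mid top [ 0.5341 -0.2606  0.6893]
small top [0.4665 0.266  0.5703]
d tool mm [ 30.4  30.6 108.3] turn deg [0.   0.01 9.16]
```

Call:
carry_out([
  [[0.0304,0.0306,0.02],[0,0,0]],
  [[0.0304,0.0306,0.02],[0,0,0]],
  [[0,0,0.06],[0,0,0.102]],
  [[0,0,0.05],[0,0,0.102]],
  [[0,0,0.04],[0,0,0]],
  [[0,0,0.0266],[0,0,0]],
  [[0,0,0],[0,0,0]],
  [[0,0,0],[0,0,0]],
])

```text
time_s: 4.95
tcp_pos: [0.5568, -0.2482, 0.0814]
tool_rot: [0.968, 2.988, -0.0]
wrist_force: [-0.4, 0.2, -0.0]
opening: 0.0912
gripper_force: 0.0
```

Call:
carry_out([
  [[0,0,0],[0,0,0]],
  [[0,0,0],[0,0,0]],
  [[0,0,0],[0,0,0]],
  [[0,0,0],[0,0,0]],
  [[0,0,0],[0,0,0]],
  [[0,0,0],[0,0,0]],
  [[0,0,0],[0,0,0]],
  [[0,0,0],[0,0,0]],
], fingers=-1, newtons=30)

```text
time_s: 5.75
tcp_pos: [0.5564, -0.2483, 0.0808]
tool_rot: [-0.969, -2.988, -0.0]
wrist_force: [-0.1, -0.3, 0.2]
opening: 0.0301
gripper_force: 0.0
```

Call:
carry_out([
  [[0,0,0],[0,0,0]],
  [[0,0,0],[0,0,0]],
  [[0,0,0],[0,0,0]],
  [[0,0,0],[0,0,0]],
  [[0,0,0],[0,0,0]],
])

```text
time_s: 6.25
tcp_pos: [0.5564, -0.2483, 0.0808]
tool_rot: [0.969, 2.988, 0.0]
wrist_force: [-0.3, 0.0, -0.1]
opening: 0.0077
gripper_force: 30.0
```

Call:
carry_out([
  [[0,0,-0.02],[0,0,0]],
  [[0,0,-0.04],[0,0,0]],
  [[0,0,-0.06],[0,0,0]],
  [[0,0,-0.08],[0,0,0]],
  [[0,0,-0.06],[0,0,0]],
  [[0,0,-0.02],[0,0,0]],
  [[0,0,0],[0,0,0]],
  [[0,0,0],[0,0,0]],
])

```text
time_s: 7.05
tcp_pos: [0.5557, -0.248, 0.2195]
tool_rot: [-0.968, -2.987, -0.0]
wrist_force: [-0.3, 1.4, -1.9]
opening: 0.0074
gripper_force: 30.0
```

```bash
python3 - <<'E'
from h import *
import pickle
s=bot.sense();d=bot.get_image('wrist'); print(s['time_s'],s['tcp_pos'],s['tool_rot'],s['q'].round(3),s['wrist_force'],s['ft_torque'])
save('w_held',d['pixels']);pickle.dump((d,s['tcp_pos'],s['tool_rot']),open('w_held.pkl','wb'))
E
```

```text
7.05 [ 0.55566982 -0.24800877  0.21952162] [-9.68416444e-01 -2.98699463e+00 -3.25651232e-04] [-0.458  0.194  1.9   -0.     1.048 -1.402] [-0.32439798  1.37344003 -1.8858327 ] [ 0.0397435  -0.04100811 -0.05845792]
```

View pics/w_held.png

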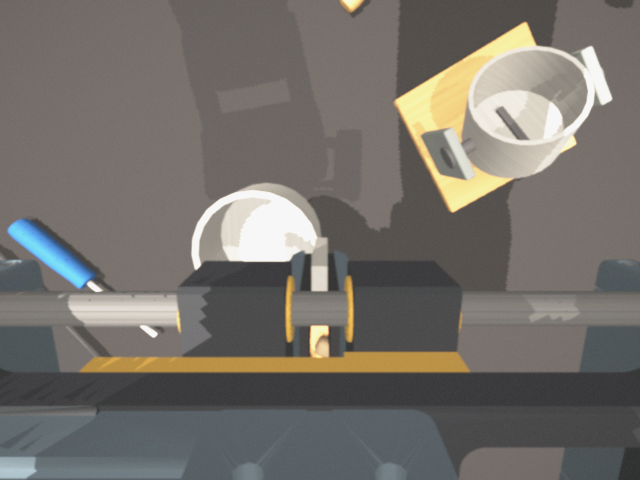

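```bash
cat > plan.py <<'E'
from fit import *
def held_fit():
    d,tp,tr=pickle.load(open('w_held.pkl','rb'));Rt=R.from_rotvec(tr).as_matrix()
    def f(p):
        # cup frame in tool: x=tool y, z=-tool z, y = z x x = tool x*? 
        B=np.c_[[0,1,0],[1,0,0],[0,0,-1]]
        Q=np.array([p[0],p[1]-.0415,.081+p[2]])
        out=[]
        for P in (circ(40.5,62),circ(36.5,62)):
            W=((P/1000)@B.T+Q)@Rt.T+tp
            u=proj(d,W);out.append(W[u[:,1]<255])
        return out
    return fit([d],f,[(-.005,.005),(-.003,.003),(-.006,.006)],[1,1]),f,d
def pot_frame(pp):
    A=R.from_euler('z',pp[2])*R.from_euler('y',-pp[3]);o=np.array([pp[0],pp[1],.075])-A.apply([0,0,.02])
    return A,o
def goal(pp,k,h,off=(0,0,0),r=.0415,zt=.081,rel=0.):
    """tool pose with cup h above home, handle at rib+k*90deg; rel: tool tilt about cup x"""
    A,o=pot_frame(pp);C=A*R.from_euler('z',pp[4]+k*np.pi/2)
    B=R.from_matrix(np.c_[[0,1,0],[1,0,0],[0,0,-1]])  # cup->tool cols
    Rt=C*B.inv()
    cup=o+A.apply([0,0,h])
    # cup origin in tool = (off0, off1-r, zt+off2)
    t=cup-Rt.apply([off[0],off[1]-r,zt+off[2]])
    return Rt,t
def steps(Rt,t,nt,ns):
    s=bot.sense();R0=R.from_rotvec(s['tool_rot'])
    rv=(R0.inv()*Rt).as_rotvec();dt=Rt.inv().apply(t-s['tcp_pos'])
    print('turn deg',np.degrees(rv).round(2),'per row',(rv/(np.pi/4)/nt).round(4),'x',nt)
    print('shift mm',(dt*1000).round(1),'per row',(dt/.5/ns).round(4),'x',ns)
E
python3 - <<'E'
from plan import *
(x,f),_,_=held_fit();print('held off mm',(x*1000).round(2),f)
pp=np.load('poses.npz')['pp'].copy();pp[3]=.58
for k in(0,1,2,3):
    Rt,t=goal(pp,k,.065);print(k,t.round(4));steps(Rt,t,6,6)
E
```

```text
held off mm [-0.09  0.56  3.49] -185.3657771896834
0 [ 0.5523 -0.0464  0.2031]
turn deg [-30.86 -16.51  60.22] per row [-0.1143 -0.0612  0.223 ] x 6
shift mm [198.8 -36.6   1.9] per row [ 0.0663 -0.0122  0.0006] x 6
1 [ 5.233e-01 -1.000e-04  1.816e-01]
turn deg [ -9.76 -32.24 -27.15] per row [-0.0362 -0.1194 -0.1005] x 6
shift mm [ 78.1 240.3   1.9] per row [0.026  0.0801 0.0006] x 6
2 [ 0.4836 -0.036   0.1577]
turn deg [  18.81  -35.16 -114.06] per row [ 0.0697 -0.1302 -0.4224] x 6
shift mm [-198.8  119.6    1.9] per row [-0.0663  0.0399  0.0006] x 6
3 [ 0.5125 -0.0823  0.1792]
turn deg [-43.27  13.11 146.43] per row [-0.1603  0.0485  0.5423] x 6
shift mm [ -78.1 -157.3    1.9] per row [-0.026  -0.0524  0.0006] x 6
```

Call:
carry_out([
  [[0,0,0],[-0.0686,-0.0367,0.1338]],
  [[0,0,0],[-0.0686,-0.0367,0.1338]],
  [[0,0,0],[-0.0686,-0.0367,0.1338]],
  [[0,0,0],[-0.0686,-0.0367,0.1338]],
  [[0,0,0],[-0.0686,-0.0367,0.1338]],
  [[0,0,0],[-0.0686,-0.0367,0.1338]],
])

```text
time_s: 7.7
tcp_pos: [0.5555, -0.2482, 0.219]
tool_rot: [1.697, 2.303, 0.363]
wrist_force: [0.5, -0.2, -1.7]
opening: 0.0072
gripper_force: 30.0
```

```bash
python3 - <<'E'
from plan import *
s=bot.sense();print(s['q'].round(4),s['tcp_pos'],s['tool_rot'])
pp=np.load('poses.npz')['pp'].copy();pp[3]=.58
Rt,t=goal(pp,0,.065,off=(0,0.0,0.0));steps(Rt,t,4,6)
E
```

```text
[-0.5725  0.0711  2.0822  0.3473  0.7398 -1.1021] [ 0.55554155 -0.2481695   0.21903917] [1.69654943 2.30302585 0.36313319]
turn deg [-12.23  -6.54  23.81] per row [-0.068  -0.0363  0.1323] x 4
shift mm [199.1 -36.6   1.9] per row [ 0.0664 -0.0122  0.0006] x 6
```

```bash
cat > kin.py <<'E'
from plan import *
from scipy.optimize import least_squares
D=[([1.07070909,.378873449,1.73418356,0,1.02850739,-.0333],[.31503235,.62513115,.18165849],[.72657,3.056405,.00004]),
([-.458,.194,1.9,0,1.048,-1.402],[.55566982,-.24800877,.21952162],[-.968416,-2.986995,-.000326]),
([-0.5725,0.0711,2.0822,0.3473,0.7398,-1.1021],[.55554155,-.2481695,.21903917],[1.69654943,2.30302585,.36313319])]
Ry=lambda a:R.from_euler('y',a);Rz=lambda a:R.from_euler('z',a)
def fk(q,g,s4=1,s6=1,K=None):
    a1,d1,L2,L3,Lt=g
    A=Rz(q[0]);B=A*Ry(q[1]);C=B*Ry(q[2]);E=C*Rz(s4*q[3])*Ry(q[4])*Rz(s6*q[5])
    p=A.apply([a1,0,d1])+B.apply([0,0,L2])+C.apply([0,0,L3])+E.apply([0,0,Lt])
    return (E*K if K else E),p
best=None
for s4 in(1,-1):
  for s6 in(1,-1):
    K=fk(D[0][0],(0,)*5,s4,s6)[0].inv()*R.from_rotvec(D[0][2])
    e=max((fk(q,(0,)*5,s4,s6,K)[0].inv()*R.from_rotvec(r)).magnitude() for q,p,r in D)
    if best is None or e<best[0]: best=(e,s4,s6,K)
e,s4,s6,K=best
G=least_squares(lambda g:np.concatenate([fk(q,g,s4,s6,K)[1]-p for q,p,r in D]),[0,.35,.55,.55,.35]).x
LO=np.array([-2.77,-.74,0,-1.06,.31,-3.08]);HI=np.array([2.77,2.19,2.66,4.2,2.87,3.08])
def ik(Rt,t,q0):
    def f(q):
        E,p=fk(q,G,s4,s6,K);return np.r_[(E.inv()*Rt).as_rotvec(),(p-t)*5]
    r=least_squares(f,np.clip(q0,LO+1e-3,HI-1e-3),bounds=(LO,HI));return r.x,np.abs(f(r.x)).max()
E
python3 - <<'E'
from kin import *
print(best[:3],G.round(4),np.abs([fk(q,G,s4,s6,K)[1]-p for q,p,r in D]).max())
pp=np.load('poses.npz')['pp'].copy();pp[3]=.58
for k in(0,1,3):
  for h in(.065,.03,0):
    for q4 in(.3,-.3,2.8,3.4):
      q,e=ik(*goal(pp,k,h),[-.1,.1,2.1,q4,.5,-.1-k*1.57])
      if e<.01: print('mid',k,h,q.round(2),e.round(4))
E
```

```text
(0.001174264202036591, 1, 1) [-0.2324  0.426   0.608   0.8281  0.3846] 0.02146297853060375
mid 0 0.065 [-0.08 -0.13  2.36 -0.01  0.34  0.07] 0.0
mid 0 0.065 [-0.08 -0.13  2.36 -0.01  0.34  0.07] 0.0
mid 0 0.065 [-0.08 -0.13  2.36 -0.01  0.34  0.07] 0.0
mid 1 0.065 [ 0.06 -0.16  2.41 -0.26  0.32 -1.15] 0.0
mid 1 0.065 [ 0.06 -0.16  2.41 -0.26  0.32 -1.15] 0.0
mid 1 0.065 [ 0.06 -0.16  2.41 -0.26  0.32 -1.15] 0.0
mid 3 0.065 [-0.21 -0.16  2.42  0.21  0.31  1.32] 0.0
```

```bash
sed -i 's/a1,d1,L2,L3,Lt=g/a1,d1,L2,L3,Lt,b=g/; s/A.apply(\[a1,0,d1\])/A.apply([a1,b,d1])/; s/(0,)\*5/(0,)*6/g; s/\[0,.35,.55,.55,.35\]/[0,.35,.55,.55,.35,.02]/' kin.py
cat > r1.py <<'E'
from kin import *
print(best[:3],G.round(4),np.abs([fk(q,G,s4,s6,K)[1]-p for q,p,r in D]).max())
pp=np.load('poses.npz')['pp'].copy();pp[3]=.58
for k in(0,1,2,3):
  for h in(.07,.035,0):
    S=set()
    for q4 in(.3,-.3,2.8,3.4):
      q,e=ik(*goal(pp,k,h),[-.1,.1,2.1,q4,.5,-.1-k*1.57])
      S.add((tuple(q.round(2).tolist()),round(e,4)))
    print('mid',k,h,sorted(S,key=lambda s:s[1])[:2])
E
python3 r1.py
```

```text
(0.001174264202036591, 1, 1) [-0.0035  0.2654  0.5539  0.582   0.2982  0.0235] 0.0006100144009530684
mid 0 0.07 [((-0.14, -0.12, 2.36, 0.09, 0.33, -0.08), np.float64(0.0)), ((0.03, -0.08, 2.51, 4.2, 0.31, 2.21), np.float64(0.3041))]
mid 0 0.035 [((-0.14, -0.03, 2.32, 0.11, 0.31, -0.1), np.float64(0.0358)), ((0.03, 0.01, 2.47, 4.2, 0.31, 2.21), np.float64(0.259))]
mid 0 0 [((-0.15, 0.05, 2.28, 0.14, 0.31, -0.13), np.float64(0.0801)), ((0.02, 0.09, 2.43, 4.2, 0.31, 2.22), np.float64(0.2178))]
mid 1 0.07 [((-0.02, -0.15, 2.42, -0.12, 0.31, -1.35), np.float64(0.015)), ((0.12, -0.09, 2.56, 4.2, 0.31, 0.71), np.float64(0.2781))]
mid 1 0.035 [((-0.02, -0.05, 2.37, -0.16, 0.31, -1.31), np.float64(0.0649)), ((0.11, -0.0, 2.52, 4.2, 0.31, 0.71), np.float64(0.2313))]
mid 1 0 [((-0.01, 0.04, 2.33, -0.22, 0.31, -1.24), np.float64(0.1084)), ((0.1, 0.09, 2.48, 4.2, 0.31, 0.72), np.float64(0.1885))]
mid 2 0.07 [((-0.11, -0.18, 2.48, -0.03, 0.31, -3.08), np.float64(0.0461)), ((0.06, -0.12, 2.63, 4.2, 0.31, -0.9), np.float64(0.2382))]
mid 2 0.035 [((-0.11, -0.08, 2.44, -0.03, 0.31, -3.08), np.float64(0.1033)), ((0.05, -0.02, 2.58, 4.2, 0.31, -0.9), np.float64(0.1873))]
mid 2 0 [((-0.18, 0.02, 2.4, 0.34, 0.31, 2.77), np.float64(0.1432)), ((-0.11, 0.02, 2.39, -0.03, 0.31, -3.08), np.float64(0.1552))]
mid 3 0.07 [((-0.26, -0.15, 2.43, 0.32, 0.31, 1.17), np.float64(0.0055)), ((-0.03, -0.1, 2.57, 4.2, 0.31, -2.55), np.float64(0.2607))]
mid 3 0.035 [((-0.27, -0.06, 2.39, 0.42, 0.31, 1.06), np.float64(0.0494)), ((-0.03, -0.01, 2.53, 4.2, 0.31, -2.54), np.float64(0.2227))]
mid 3 0 [((-0.29, 0.04, 2.36, 0.56, 0.31, 0.91), np.float64(0.0813)), ((0.01, 0.06, 2.39, -1.06, 0.32, -3.08), np.float64(0.4473))]
```

```bash
cat >> plan.py <<'E'
def goalb(pp,ang,h,r,zg,beta,flip=False,off=(0,0)):
    """grip with tool turned beta about cup-x (tool y) ; ang: handle angle in pot frame; zg grip height; h above pot_floor; off: grasp pt offset (cup y, cup z)"""
    A,o=pot_frame(pp);C=A*R.from_euler('z',ang)
    B=R.from_matrix(np.c_[[0,1,0],[1,0,0],[0,0,-1]])
    Rt=C*B.inv()*R.from_euler('y',beta)
    gp=o+A.apply([0,0,h])+C.apply([r,off[0],zg+off[1]])
    return Rt,gp+Rt.apply([0,0,.019])
E
python3 - <<'E'
from kin import *
pp=np.load('poses.npz')['pp'].copy();pp[3]=.58
for nm,angs,r,zg,h0 in(('mid',[pp[4]+np.pi/2,pp[4]-np.pi/2],.0415,.1,0),('small',[-1.57,-1.2,1.57],.03,.098,.011)):
 for ang in angs:
  for b in(.2,.3,.4,.5,-.8):
   o=[]
   for h in(.075,0):
    bb=b if ang>0 else -b
    q,e=min((ik(*goalb(pp,ang,h+h0,r,zg,bb),[-.1,.1,2.1,q4,.5,-.1-ang]) for q4 in(.1,-.4,.6)),key=lambda v:v[1])
    o.append((q.round(2).tolist(),round(e,3)))
   print(nm,round(ang,2),bb,o)
E
```

```text
mid 1.52 0.2 [([-0.04, -0.1, 2.32, -0.01, 0.54, -1.46], np.float64(0.0)), ([-0.04, 0.07, 2.29, -0.02, 0.4, -1.47], np.float64(0.0))]
mid 1.52 0.3 [([-0.05, -0.07, 2.27, 0.01, 0.66, -1.49], np.float64(0.0)), ([-0.05, 0.1, 2.24, 0.01, 0.52, -1.49], np.float64(0.0))]
mid 1.52 0.4 [([-0.05, -0.02, 2.22, 0.02, 0.77, -1.5], np.float64(0.0)), ([-0.05, 0.14, 2.18, 0.02, 0.64, -1.51], np.float64(0.0))]
mid 1.52 0.5 [([-0.06, 0.02, 2.16, 0.03, 0.88, -1.51], np.float64(0.0)), ([-0.06, 0.17, 2.13, 0.03, 0.76, -1.52], np.float64(0.0))]
mid 1.52 -0.8 [([-0.25, -0.31, 2.56, 1.51, 0.31, -3.08], np.float64(0.497)), ([-0.24, -0.07, 2.45, 1.51, 0.31, -3.08], np.float64(0.626))]
mid -1.62 -0.2 [([-0.25, -0.11, 2.33, 0.13, 0.55, 1.36], np.float64(0.0)), ([-0.23, 0.07, 2.3, 0.16, 0.4, 1.34], np.float64(0.0))]
mid -1.62 -0.3 [([-0.24, -0.07, 2.28, 0.09, 0.66, 1.4], np.float64(0.0)), ([-0.23, 0.1, 2.25, 0.11, 0.52, 1.39], np.float64(0.0))]
mid -1.62 -0.4 [([-0.23, -0.03, 2.22, 0.07, 0.77, 1.43], np.float64(0.0)), ([-0.22, 0.13, 2.19, 0.07, 0.64, 1.43], np.float64(0.0))]
mid -1.62 -0.5 [([-0.23, 0.02, 2.17, 
[... 1552 characters left out ...]
np.float64(0.0))]
small 1.57 0.2 [([-0.06, -0.13, 2.33, -0.02, 0.56, -1.53], np.float64(0.0)), ([-0.06, 0.05, 2.3, -0.02, 0.41, -1.53], np.float64(0.0))]
small 1.57 0.3 [([-0.06, -0.09, 2.28, -0.01, 0.67, -1.54], np.float64(0.0)), ([-0.06, 0.08, 2.25, -0.01, 0.53, -1.54], np.float64(0.0))]
small 1.57 0.4 [([-0.06, -0.05, 2.22, -0.01, 0.78, -1.54], np.float64(0.0)), ([-0.07, 0.11, 2.19, -0.01, 0.65, -1.54], np.float64(0.0))]
small 1.57 0.5 [([-0.07, 0.0, 2.17, -0.0, 0.89, -1.55], np.float64(0.0)), ([-0.07, 0.15, 2.14, -0.0, 0.77, -1.55], np.float64(0.0))]
small 1.57 -0.8 [([-0.27, -0.35, 2.57, 1.46, 0.31, -3.08], np.float64(0.479)), ([-0.25, -0.1, 2.47, 1.46, 0.31, -3.08], np.float64(0.611))]
```

Call:
carry_out([
  [[0,0,0],[0.0686,0.0367,-0.1338]],
  [[0,0,0],[0.0686,0.0367,-0.1338]],
  [[0,0,0],[0.0686,0.0367,-0.1338]],
  [[0,0,0],[0.0686,0.0367,-0.1338]],
  [[0,0,0],[0.0686,0.0367,-0.1338]],
  [[0,0,0],[0.0686,0.0367,-0.1338]],
  [[0,0,0],[0,0,0]],
])

```text
time_s: 8.4
tcp_pos: [0.5566, -0.2477, 0.2191]
tool_rot: [-0.964, -2.987, 0.001]
wrist_force: [0.4, 0.8, -1.0]
opening: 0.0073
gripper_force: 30.1
```

Call:
carry_out([
  [[0,0,0.03],[0,0,0]],
  [[0,0,0.07],[0,0,0]],
  [[0,0,0.07],[0,0,0]],
  [[0,0,0.06],[0,0,0]],
  [[0,0,0.034],[0,0,0]],
  [[0,0,0.014],[0,0,0]],
  [[0,0,0],[0,0,0]],
  [[0,0,0],[0,0,0]],
])

```text
time_s: 9.2
tcp_pos: [0.5564, -0.2485, 0.082]
tool_rot: [0.97, 2.987, 0.0]
wrist_force: [0.1, 0.4, -1.4]
opening: 0.0074
gripper_force: 30.0
```

Call:
carry_out([
  [[0,0,0.002],[0,0,0]],
  [[0,0,0],[0,0,0]],
])

```text
time_s: 9.4
tcp_pos: [0.5563, -0.2485, 0.0809]
tool_rot: [0.97, 2.988, 0.0]
wrist_force: [0.4, -0.0, -2.4]
opening: 0.0076
gripper_force: 30.0
```

Call:
carry_out([
  [[0,0,0],[0,0,0]],
  [[0,0,0],[0,0,0]],
  [[0,0,0],[0,0,0]],
  [[0.0037,0,-0.0008],[0,0.1273,0]],
  [[0.0037,0,-0.0008],[0,0.1273,0]],
  [[0.0037,0,-0.0008],[0,0.1273,0]],
  [[0.0037,0,-0.0008],[0,0.1273,0]],
  [[0,0,0],[0,0,0]],
], fingers=-0.4)

```text
time_s: 10.2
tcp_pos: [0.5515, -0.2449, 0.0827]
tool_rot: [-0.85, -2.62, -0.173]
wrist_force: [-0.3, 0.4, -0.1]
opening: 0.0275
gripper_force: 0.0
```

```bash
python3 - <<'E'
from fit import *
s=bot.sense();Rt=R.from_rotvec(s['tool_rot']);d=bot.get_image('wrist');pickle.dump(d,open('w_re.pkl','wb'));save('w_re',d['pixels'])
print(s['q'].round(3),s['opening'],'grasp pt',(s['tcp_pos']-Rt.apply([0,0,.019])).round(4),Rt.as_matrix().round(3).tolist())
t=bot.get_image('top');
print(fit([t],lambda q:cup(q,'mid')[:2],[(.51,.55),(-.30,-.26),(.9,.91)],[1,1,1])[0].round(4))
E
```

```text
[-0.484  0.553  1.732  0.059  1.255 -1.457] 0.027514681955035973 grasp pt [ 0.5575 -0.2493  0.1002] [[-0.745, 0.587, -0.317], [0.54, 0.81, 0.23], [0.391, -0.0, -0.92]]
[ 0.55 -0.26  0.9 ]
```

View pics/w_re.png

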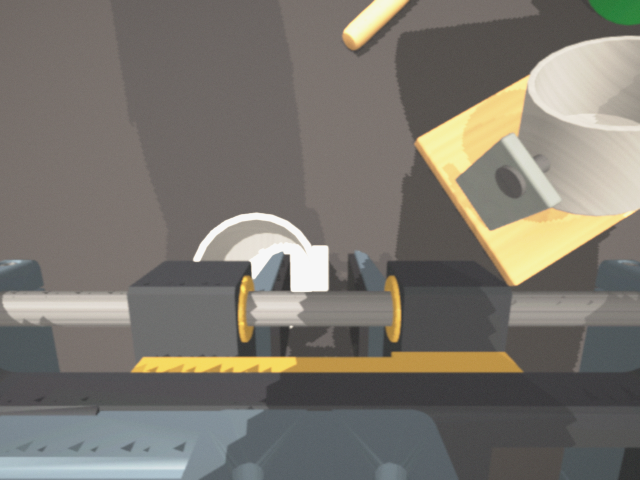

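Call:
carry_out([
  [[0,0,0],[0,0,0]],
  [[0,0,0],[0,0,0]],
  [[0,0,0],[0,0,0]],
  [[0,0,0],[0,0,0]],
  [[0,0,0],[0,0,0]],
  [[0,0,0],[0,0,0]],
], fingers=-1, newtons=35)

```text
time_s: 10.9
tcp_pos: [0.5508, -0.2441, 0.0839]
tool_rot: [-0.85, -2.622, -0.172]
wrist_force: [0.6, 2.6, 6.0]
opening: 0.0061
gripper_force: 35.0
```

```bash
python3 - <<'E'
from fit import *
d=pickle.load(open('w_re.pkl','rb'))
def f(p):
    o=cup(p,'mid');return [P[proj(d,P)[:,1]<256] for P in o[:2]]+[o[2]]
x,_=fit([d],f,[(.515,.55),(-.30,-.26),(.8,1.1)],[1,1,1]);print('cup',x.round(4))
s=bot.sense();Rt=R.from_rotvec(s['tool_rot']);gp=s['tcp_pos']-Rt.apply([0,0,.019])
Y=Rt.as_matrix()[:,1];print('yaw tool y',np.arctan2(Y[1],Y[0]),s['opening'],s['gripper_force'])
C=R.from_euler('z',x[2]);print('grasp in cup mm',(C.inv().apply(gp-[x[0],x[1],0])*1000).round(1), s['wrist_force'])
E
```

```text
cup [ 0.5316 -0.2811  0.962 ]
yaw tool y 0.9437189756029553 0.006051956531659044 35.00444948673248
grasp in cup mm [ 41.2  -2.1 101.4] [0.64241345 2.60480522 6.00104731]fit.py:16: RuntimeWarning: Mean of empty slice.
  u=proj(d,P);return map_coordinates(G,[u[:,1],u[:,0]],order=1,mode='nearest').mean()
  ret = ret.dtype.type(ret / rcount)
```

Call:
carry_out([
  [[0.008,0,-0.0184],[0,0,0]],
  [[0.0195,0,-0.046],[0,0,0]],
  [[0.0313,0,-0.0736],[0,0,0]],
  [[0.0274,0,-0.0644],[0,0,0]],
  [[0.0156,0,-0.0368],[0,0,0]],
  [[0.0078,0,-0.0184],[0,0,0]],
  [[0,0,0],[0,0,0]],
  [[0,0,0],[0,0,0]],
])

```text
time_s: 11.7
tcp_pos: [0.5499, -0.2438, 0.2224]
tool_rot: [-0.85, -2.621, -0.172]
wrist_force: [-0.1, -0.1, -1.5]
opening: 0.0065
gripper_force: 35.1
```

```bash
cat > r2.py <<'E'
from kin import *
s=bot.sense();print(s['tcp_pos'],s['wrist_force'].round(1),s['opening'])
pp=np.load('poses.npz')['pp'].copy();pp[3]=.58
Rt,t=goalb(pp,pp[4]+np.pi/2,.075,.0415,.1012,.4,off=(-.0021,0));print(t);steps(Rt,t,5,7)
d=bot.get_image('wrist');save('w_held2',d['pixels'])
# held check: fit cup in tool frame
R0=R.from_rotvec(s['tool_rot']);B=R.from_matrix(np.c_[[0,1,0],[1,0,0],[0,0,-1]])
def f(p):
    C=R0*R.from_euler('y',-p[3])*B
    gp=s['tcp_pos']-R0.apply([0,0,.019]);o=gp-C.apply([.0415+p[1],p[0],p[2]])
    out=[C.apply(P/1000)+o for P in(circ(40.5,62),circ(36.5,62),box(37.5,45.5,-11,11,118))]
    return [P[proj(d,P)[:,1]<256] for P in out[:2]]+[out[2]]
x,v=fit([d],f,[(-.006,.003),(-.002,.002),(.094,.107),(.25,.55)],[1,1,1]);print('held y,x,z mm',(x[:3]*1000).round(1),'beta',x[3].round(3),v)
save('fitheld',draw(d,f(x),(290,220)))
E
python3 r2.py
```

```text
[ 0.54990162 -0.24383757  0.22241767] [-0.1 -0.1 -1.5] 0.006456575115164728
[0.5120278  0.00117995 0.18929442]
turn deg [  1.57 -32.16 -28.81] per row [ 0.007 -0.143 -0.128] x 5
shift mm [ 75.6 236.9  26.8] per row [0.0216 0.0677 0.0077] x 7
held y,x,z mm [ -2.4  -1.2 107. ] beta 0.418 -336.0495816224688
```

View pics/fitheld.png

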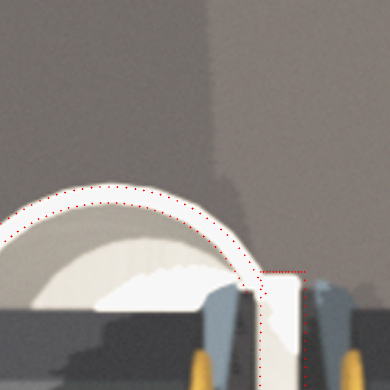

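Call:
carry_out([
  [[0,0,0],[0.007,-0.143,-0.128]],
  [[0,0,0],[0.007,-0.143,-0.128]],
  [[0,0,0],[0.007,-0.143,-0.128]],
  [[0,0,0],[0.007,-0.143,-0.128]],
  [[0,0,0],[0.007,-0.143,-0.128]],
  [[0.0216,0.0677,0.0077],[0,0,0]],
  [[0.0216,0.0677,0.0077],[0,0,0]],
  [[0.0216,0.0677,0.0077],[0,0,0]],
])

```text
time_s: 12.55
tcp_pos: [0.5331, -0.1378, 0.2079]
tool_rot: [0.203, 2.957, 0.025]
wrist_force: [0.6, -0.1, -1.5]
opening: 0.0065
gripper_force: 35.1
```

Call:
carry_out([
  [[0.0216,0.0677,0.0077],[0,0,0]],
  [[0.0216,0.0677,0.0077],[0,0,0]],
  [[0.0216,0.0677,0.0077],[0,0,0]],
  [[0.0216,0.0677,0.0077],[0,0,0]],
  [[0,0,0],[0,0,0]],
  [[0,0,0],[0,0,0]],
])

```text
time_s: 13.15
tcp_pos: [0.5125, 0.0017, 0.1894]
tool_rot: [0.199, 2.958, 0.024]
wrist_force: [0.2, 0.1, -2.1]
opening: 0.0069
gripper_force: 35.1
```

```bash
sed -i 's/(.094,.107),(.25,.55)/(.09,.115),(.25,.55)/; s/(-.002,.002),/(-.003,.003),/; s/.065);steps/&/' r2.py; sed -i "s/^d=bot.*/d=bot.get_image('wrist');save('w_pre',d['pixels']);pickle.dump(d,open('w_pre.pkl','wb'))/; s/fitheld/fitpre/" r2.py; python3 r2.py
python3 - <<'E'
from fit import *
import cv2
sc=bot.get_image('scene');tp=bot.get_image('top')
c=lambda d,c,r:cv2.resize(d['pixels'][r-45:r+45,c-45:c+45],(390,390),interpolation=cv2.INTER_CUBIC)
save('pre',np.hstack([c(sc,312,245),c(tp,342,230)]))
E
```

```text
[0.51246865 0.00167095 0.18941765] [ 0.2  0.1 -2.1] 0.006901895407240258
[0.5120278  0.00117995 0.18929442]
turn deg [-0.02 -0.21 -0.06] per row [-0.0001 -0.0009 -0.0002] x 5
shift mm [ 0.4 -0.5  0. ] per row [ 0.0001 -0.0002  0.    ] x 7
held y,x,z mm [ -2.9  -0.  110. ] beta 0.352 -327.25331966603363
```

View pics/w_pre.png

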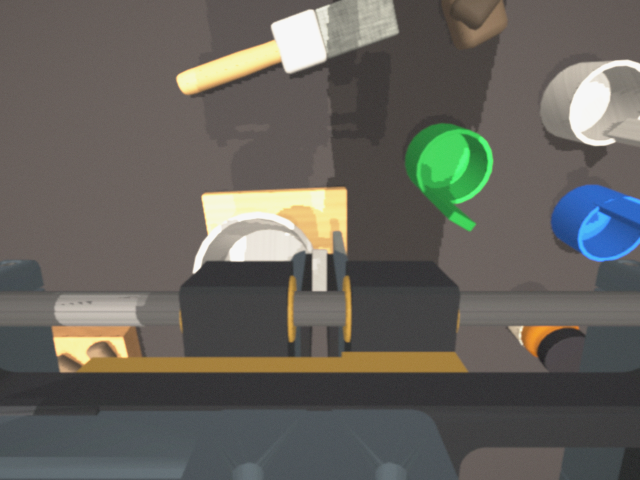

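```bash
cat > hf.py <<'E'
from kin import *
B=R.from_matrix(np.c_[[0,1,0],[1,0,0],[0,0,-1]])
def heldfit(d,tp,tr,bz,bb=(.25,.55),hb=True,side=1):
    R0=R.from_rotvec(tr)
    def f(p):
        C=R0*R.from_euler('y',-p[3])*B
        gp=np.array(tp)-R0.apply([0,0,.019]);o=gp-C.apply([.0415+p[1],p[0],p[2]])
        out=[C.apply(P/1000)+o for P in(circ(40.5,62),circ(36.5,62),seg((45.5,11,118),(37.5,11,118)),seg((45.5,11,118),(45.5,11,111)))]
        return [P[proj(d,P)[:,1]<256] for P in out[:2]]+out[2:]
    r=[fit([d],f,[(-.006,.003),(-.004,.004),bz,bb],[1,1,.5,.3],s) for s in(0,1)]
    x,v=min(r,key=lambda a:a[1]);return (x[:3]*1000).round(1),x[3].round(3),round(v,1)
E
python3 -W ignore - <<'E'
from hf import *
dr=pickle.load(open('w_re.pkl','rb'));dp=pickle.load(open('w_pre.pkl','rb'))
T1=([.5515,-.2449,.0827],[-.85,-2.62,-.173]);s=bot.sense();T2=(s['tcp_pos'],s['tool_rot'])
for bz in((.09,.115),(.1000,.1004),(.1010,.1014),(.1035,.1037)):
    print(bz,'re',heldfit(dr,*T1,bz),'pre',heldfit(dp,*T2,bz))
E
```

```text
(0.09, 0.115) re (array([ -4.1,   0.4, 106.2]), np.float64(0.401), np.float64(-324.4)) pre (array([-2.4, -3.1, 99.4]), np.float64(0.364), np.float64(-306.7))
(0.1, 0.1004) re (array([ -2.2,  -0.5, 100.4]), np.float64(0.402), np.float64(-324.6)) pre (array([ -2.4,  -3. , 100. ]), np.float64(0.362), np.float64(-306.6))
(0.101, 0.1014) re (array([ -2.3,  -0.4, 101. ]), np.float64(0.402), np.float64(-324.5)) pre (array([ -2.6,  -2.9, 101. ]), np.float64(0.361), np.float64(-305.8))
(0.1035, 0.1037) re (array([-3.600e+00,  1.000e-01,  1.037e+02]), np.float64(0.407), np.float64(-324.2)) pre (array([ -2.8,  -2.8, 103.5]), np.float64(0.357), np.float64(-302.6))
```

```bash
cat >> hf.py <<'E'
def heldfit2(d,tp,tr,bz=(.1005,.102),bx=(-.001,.001),h=(40.5,36.5,62),han=(37.5,45.5,118),r=.0415,bb=(.25,.55)):
    R0=R.from_rotvec(tr)
    def f(p):
        C=R0*R.from_euler('y',-p[3])*R.from_euler('x',p[4])*R.from_euler('z',p[5])*B
        gp=np.array(tp)-R0.apply([0,0,.019]);o=gp-C.apply([r+p[1],p[0],p[2]])
        a,b,t=han
        out=[C.apply(P/1000)+o for P in(circ(h[0],h[2]),circ(h[1],h[2]),seg((b,11,t),(a,11,t)),seg((b,11,t),(b,11,t-7)))]
        return [P[proj(d,P)[:,1]<256] for P in out[:2]]+out[2:]
    r_=[fit([d],f,[(-.006,.003),bx,bz,bb,(-.12,.12),(-.06,.06)],[1,1,.5,.3],s) for s in(0,1)]
    x,v=min(r_,key=lambda a:a[1]);return (x[:3]*1000).round(1),x[3:].round(3),round(v,1)
E
python3 -W ignore - <<'E'
from hf import *
dr=pickle.load(open('w_re.pkl','rb'));dp=pickle.load(open('w_pre.pkl','rb'))
T1=([.5515,-.2449,.0827],[-.85,-2.62,-.173]);s=bot.sense();T2=(s['tcp_pos'],s['tool_rot'])
print('re',heldfit2(dr,*T1));print('pre',heldfit2(dp,*T2))
dp2=bot.get_image('wrist');print('pre again',heldfit2(dp2,*T2))
E
```

```text
re (array([ -2.8,  -0.8, 100.5]), array([ 0.377,  0.002, -0.043]), np.float64(-325.4))
pre (array([ -3.1,  -1. , 100.5]), array([ 0.35 , -0.041, -0.018]), np.float64(-305.6))
pre again (array([ -2.3,   1. , 100.5]), array([ 0.313, -0.066, -0.06 ]), np.float64(-295.8))
```

Call:
carry_out([
  [[0,0,0],[0,0,0]],
  [[0,0,0],[0,0,0]],
  [[0,0,0],[0,0,0]],
], newtons=60)

```text
time_s: 13.65
tcp_pos: [0.5132, 0.0008, 0.1904]
tool_rot: [0.203, 2.956, 0.024]
wrist_force: [-0.4, -0.8, -0.9]
opening: 0.0058
gripper_force: 60.1
```

```bash
cat >> hf.py <<'E'
def sil(C,o,d,r,z0,z1):
    """silhouette lines of a cylinder and the visible part of its lower circle"""
    cam=-d['view'][:3,:3].T@d['view'][:3,3];v=C.inv().apply(cam-o);a=np.arctan2(v[1],v[0])
    k=np.arccos(r/1000/np.hypot(v[0],v[1]));L=[]
    for s in(-1,1):
        c=(r*np.cos(a+s*k),r*np.sin(a+s*k));L.append(C.apply(seg((*c,z0),(*c,z1))/1000)+o)
    th=np.linspace(a-k,a+k,40);L.append(C.apply(np.c_[r*np.cos(th),r*np.sin(th),0*th+z0]/1000)+o)
    return L
def scenefit(d,tp,tr):
    G0=grad(d,.8);R0=R.from_rotvec(tr);gp=np.array(tp)-R0.apply([0,0,.019])
    def f(p):
        C=R0*R.from_euler('y',-p[3])*R.from_euler('x',p[4])*B
        o=gp-C.apply([.0415,p[0],.1010])+d['view'][0,:3]*p[1]+d['view'][1,:3]*p[2]
        return sil(C,o,d,40.5,6,60)+[C.apply(seg((45.5,-11,80),(45.5,-11,118))/1000)+o]
    x,v=fit([d],f,[(-.003,-.0015),(-.003,.003),(-.003,.003),(.25,.5),(-.12,.12)],[1,1,1,.5]);return x.round(4),v
E
python3 -W ignore - <<'E'
from hf import *
s=bot.sense();T2=(s['tcp_pos'],s['tool_rot']);print(s['time_s'],s['opening'],s['gripper_force'],s['tcp_pos'])
d=bot.get_image('wrist')
for bx in((-.001,.001),(-.0002,.0002)): print('wrist',heldfit2(d,*T2,bx=bx))
print('rigid',heldfit(d,*T2,(.1005,.102)))
sc=bot.get_image('scene');print('scene',scenefit(sc,*T2))
# pot axis in scene for droop reference
pp=np.load('poses.npz')['pp']
E
```

```text
13.65 0.005758290361954053 60.07478648331016 [0.51315084 0.00082913 0.19039204]
wrist (array([ -1.,  -1., 102.]), array([ 0.397, -0.02 ,  0.06 ]), np.float64(-293.4))
wrist (array([ -2. ,   0.2, 100.5]), array([ 0.32 , -0.066, -0.052]), np.float64(-286.0))
rigid (array([ -1.5,  -2.5, 102. ]), np.float64(0.362), np.float64(-296.2))
scene (array([-0.0015,  0.0017,  0.003 ,  0.2765,  0.0312]), np.float64(-408.7715839165167))
```

```bash
cat > go.py <<'E'
import sys
from kin import *
# args: h(mm) beta dx dy(grasp in cup) dang(deg) pot dx dy(mm, pot frame), rows
h,beta,gx,gy,da,px,py,n=[float(a) for a in sys.argv[1:9]]
s=bot.sense();pp=np.load('poses.npz')['pp'].copy();pp[3]=.58
A,o=pot_frame(pp);sh=A.apply([px/1000,py/1000,0]);pp[0]+=sh[0];pp[1]+=sh[1]
Rt,t=goalb(pp,pp[4]+np.pi/2+np.radians(da),h/1000,.0415+gx/1000,.1012,beta,off=(gy/1000,0));t[2]+=sh[2]
R0=R.from_rotvec(s['tool_rot']);rv=(R0.inv()*Rt).as_rotvec();d0=R0.inv().apply(t-s['tcp_pos'])
print('shift mm',(d0*1000).round(2),'turn deg',np.degrees(rv).round(2))
print('per row',(d0/.5/n).round(4).tolist(),(rv/(np.pi/4)/n).round(4).tolist())
F=s['wrist_force'];print('F pot frame',A.inv().apply(F).round(1),'M',s['ft_torque'].round(2),s['time_s'])
print('axis dir in tool',R0.inv().apply(A.apply([0,0,-1])).round(3),'cup h now(nominal)',((A.inv().apply(s['tcp_pos']-t))*1000).round(2)+[0,0,h])
E
python3 go.py 60 .375 -1 -2.2 0 0 0 3
```

```text
shift mm [-5.1  -0.98 14.66] turn deg [-0.02 -1.53 -0.17]
per row [-0.0034, -0.0007, 0.0098] [-0.0002, -0.0113, -0.0013]
F pot frame [-0.8  0.2 -0.7] M [ 0.09  0.24 -0.02] 13.75
axis dir in tool [-0.391  0.002  0.92 ] cup h now(nominal) [ 1.1   0.94 75.49]
```

Call:
carry_out([
  [[-0.0034,-0.0007,0.0098],[0,-0.0113,-0.001]],
  [[-0.0034,-0.0007,0.0098],[0,-0.0113,-0.001]],
  [[-0.0034,-0.0007,0.0098],[0,-0.0113,-0.001]],
  [[0,0,0],[0,0,0]],
  [[0,0,0],[0,0,0]],
])

```text
time_s: 14.25
tcp_pos: [0.5206, -0.0005, 0.1766]
tool_rot: [0.197, 2.93, 0.021]
wrist_force: [0.2, 0.4, -1.9]
opening: 0.0054
gripper_force: 60.1
```

Call:
carry_out([
  [[-0.003,0,0.0075],[0,0,0]],
  [[-0.003,0,0.0075],[0,0,0]],
  [[0,0,0],[0,0,0]],
])

```text
time_s: 14.55
tcp_pos: [0.5252, -0.0009, 0.1697]
tool_rot: [0.197, 2.93, 0.021]
wrist_force: [-0.1, 0.0, -1.6]
opening: 0.0055
gripper_force: 60.1
```

```bash
python3 go.py 52 .375 -1 -2.2 0 0 0 3
```

```text
shift mm [ 0.12 -0.06 -0.54] turn deg [-0.02 -0.04 -0.02]
per row [0.0001, -0.0, -0.0004] [-0.0002, -0.0003, -0.0001]
F pot frame [-0.9  0.  -1.3] M [0.13 0.26 0.01] 14.55
axis dir in tool [-0.367  0.001  0.93 ] cup h now(nominal) [-0.08  0.06 51.45]
```

Call:
carry_out([
  [[-0.0018,0,0.0046],[0,0,0]],
  [[-0.0018,0,0.0046],[0,0,0]],
  [[0,0,0],[0,0,0]],
])

```text
time_s: 14.85
tcp_pos: [0.5279, -0.0012, 0.1657]
tool_rot: [0.197, 2.93, 0.021]
wrist_force: [-0.2, -0.6, -0.7]
opening: 0.0053
gripper_force: 60.1
```

Call:
carry_out([
  [[-0.0018,0,0.0046],[0,0,0]],
  [[-0.0018,0,0.0046],[0,0,0]],
  [[0,0,0],[0,0,0]],
])

```text
time_s: 15.15
tcp_pos: [0.5305, -0.0015, 0.1615]
tool_rot: [0.197, 2.93, 0.021]
wrist_force: [0.7, -0.2, -2.2]
opening: 0.0059
gripper_force: 60.0
```

```bash
python3 go.py 42 .375 -1 -2.2 0 0 0 3
```

```text
shift mm [-0.03 -0.01 -0.31] turn deg [-0.03 -0.03 -0.02]
per row [-0.0, -0.0, -0.0002] [-0.0002, -0.0002, -0.0002]
F pot frame [-0.6 -0.2 -2.2] M [ 0.01  0.23 -0.05] 15.15
axis dir in tool [-0.367  0.001  0.93 ] cup h now(nominal) [-1.400e-01  1.000e-02  4.172e+01]
```

Call:
carry_out([
  [[-0.0018,0,0.0046],[0,0,0]],
  [[-0.0018,0,0.0046],[0,0,0]],
  [[-0.0018,0,0.0046],[0,0,0]],
  [[0,0,0],[0,0,0]],
])

```text
time_s: 15.55
tcp_pos: [0.5345, -0.0018, 0.1553]
tool_rot: [0.197, 2.93, 0.021]
wrist_force: [-0.1, -0.1, -2.2]
opening: 0.0053
gripper_force: 60.0
```

Call:
carry_out([
  [[-0.0018,0,0.0046],[0,0,0]],
  [[-0.0018,0,0.0046],[0,0,0]],
  [[-0.0018,0,0.0046],[0,0,0]],
  [[0,0,0],[0,0,0]],
])

```text
time_s: 15.95
tcp_pos: [0.5386, -0.0021, 0.1491]
tool_rot: [0.197, 2.93, 0.021]
wrist_force: [0.2, 0.5, -1.7]
opening: 0.0057
gripper_force: 60.0
```

```bash
python3 go.py 27 .375 -1 -2.2 0 0 0 3
```

```text
shift mm [-0.1  -0.04 -0.15] turn deg [-0.02 -0.03 -0.02]
per row [-0.0001, -0.0, -0.0001] [-0.0002, -0.0003, -0.0002]
F pot frame [-0.8  0.5 -1.5] M [ 0.06  0.18 -0.06] 15.95
axis dir in tool [-0.367  0.001  0.93 ] cup h now(nominal) [-0.15  0.04 26.9 ]
```

Call:
carry_out([
  [[-0.0018,0,0.0046],[0,0,0]],
  [[-0.0018,0,0.0046],[0,0,0]],
  [[-0.0018,0,0.0046],[0,0,0]],
  [[0,0,0],[0,0,0]],
])

```text
time_s: 16.35
tcp_pos: [0.5426, -0.0025, 0.1429]
tool_rot: [0.197, 2.93, 0.021]
wrist_force: [-0.4, -0.0, -0.6]
opening: 0.0056
gripper_force: 60.0
```

Call:
carry_out([
  [[-0.0018,0,0.0046],[0,0,0]],
  [[-0.0018,0,0.0046],[0,0,0]],
  [[0,0,0],[0,0,0]],
])

```text
time_s: 16.65
tcp_pos: [0.5453, -0.0028, 0.1388]
tool_rot: [0.197, 2.93, 0.021]
wrist_force: [0.3, -0.2, -1.5]
opening: 0.0059
gripper_force: 60.0
```

```bash
python3 go.py 14 .375 -1 -2.2 0 0 0 3
```

```text
shift mm [-0.33 -0.02  0.49] turn deg [-0.02 -0.03 -0.02]
per row [-0.0002, -0.0, 0.0003] [-0.0002, -0.0002, -0.0002]
F pot frame [-0.6 -0.1 -1.4] M [ 0.03  0.23 -0.02] 16.65
axis dir in tool [-0.367  0.001  0.93 ] cup h now(nominal) [-0.13  0.03 14.58]
```

Still no contact at h≈14.6 mm. Finer steps now.

Call:
carry_out([
  [[-0.0018,0,0.0046],[0,0,0]],
  [[-0.0011,0,0.0028],[0,0,0]],
  [[0,0,0],[0,0,0]],
])

```text
time_s: 16.95
tcp_pos: [0.5475, -0.0029, 0.1356]
tool_rot: [0.197, 2.93, 0.021]
wrist_force: [0.1, -0.5, -1.3]
opening: 0.0054
gripper_force: 60.0
```

Call:
carry_out([
  [[-0.0007,0,0.0018],[0,0,0]],
  [[-0.0007,0,0.0018],[0,0,0]],
  [[0,0,0],[0,0,0]],
])

```text
time_s: 17.25
tcp_pos: [0.5485, -0.003, 0.134]
tool_rot: [0.197, 2.929, 0.021]
wrist_force: [-0.1, 0.5, -1.3]
opening: 0.0057
gripper_force: 60.0
```

Call:
carry_out([
  [[-0.0007,0,0.0018],[0,0,0]],
  [[-0.0007,0,0.0018],[0,0,0]],
  [[0,0,0],[0,0,0]],
])

```text
time_s: 17.55
tcp_pos: [0.5496, -0.0031, 0.1324]
tool_rot: [0.197, 2.929, 0.021]
wrist_force: [0.8, 0.1, -2.0]
opening: 0.0054
gripper_force: 60.0
```

Call:
carry_out([
  [[-0.0007,0,0.0018],[0,0,0]],
  [[-0.0007,0,0.0018],[0,0,0]],
  [[0,0,0],[0,0,0]],
])

```text
time_s: 17.85
tcp_pos: [0.5506, -0.0032, 0.1308]
tool_rot: [0.197, 2.929, 0.021]
wrist_force: [-0.1, -0.6, -1.2]
opening: 0.0053
gripper_force: 60.0
```

```bash
python3 go.py 0 .375 -1 -2.2 0 0 0 3
```

```text
shift mm [-1.9  -0.03  4.58] turn deg [-0.02 -0.02 -0.02]
per row [-0.0013, -0.0, 0.0031] [-0.0002, -0.0001, -0.0002]
F pot frame [-0.7 -0.6 -1. ] M [0.02 0.2  0.  ] 17.85
axis dir in tool [-0.367  0.001  0.93 ] cup h now(nominal) [-0.08  0.04  4.96]
```

Call:
carry_out([
  [[-0.0007,0,0.0018],[0,0,0]],
  [[-0.0007,0,0.0018],[0,0,0]],
  [[0,0,0],[0,0,0]],
])

```text
time_s: 18.15
tcp_pos: [0.5517, -0.0033, 0.1292]
tool_rot: [0.197, 2.929, 0.021]
wrist_force: [-0.1, -0.2, -1.8]
opening: 0.0057
gripper_force: 60.0
```

Call:
carry_out([
  [[-0.0007,0,0.0018],[0,0,0]],
  [[0,0,0],[0,0,0]],
  [[0,0,0],[0,0,0]],
])

```text
time_s: 18.45
tcp_pos: [0.5522, -0.0033, 0.1285]
tool_rot: [0.197, 2.929, 0.021]
wrist_force: [0.1, 0.9, -0.8]
opening: 0.0056
gripper_force: 60.0
```

Call:
carry_out([
  [[-0.0007,0,0.0018],[0,0,0]],
  [[0,0,0],[0,0,0]],
  [[0,0,0],[0,0,0]],
])

```text
time_s: 18.75
tcp_pos: [0.5529, -0.0029, 0.1282]
tool_rot: [0.197, 2.929, 0.022]
wrist_force: [-4.6, 5.9, 9.2]
opening: 0.0056
gripper_force: 60.1
```

```bash
python3 go.py 0 .375 -1 -2.2 0 0 0 3
```

```text
shift mm [-0.22 -0.54  1.55] turn deg [ 0.02  0.   -0.04]
per row [-0.0001, -0.0004, 0.001] [0.0001, 0.0, -0.0003]
F pot frame [ 0.8  5.5 10.5] M [1.27 0.7  0.21] 18.75
axis dir in tool [-0.366 -0.     0.931] cup h now(nominal) [0.39 0.52 1.53]
```

Call:
carry_out([
  [[0.0004,-0.0007,-0.0011],[0,0,0]],
  [[0,0,0],[0,0,0]],
], newtons=15)

```text
time_s: 18.95
tcp_pos: [0.5524, -0.0038, 0.1282]
tool_rot: [0.197, 2.929, 0.021]
wrist_force: [0.2, -0.3, -2.2]
opening: 0.0078
gripper_force: 15.0
```

Call:
carry_out([
  [[0,0,0],[0,0,0]],
  [[0,0,0],[0,0,0]],
  [[0,0,0],[0,0,0]],
  [[0,0,0],[0,0,0]],
], fingers=-0.45)

```text
time_s: 19.35
tcp_pos: [0.5524, -0.0037, 0.1281]
tool_rot: [0.197, 2.929, 0.021]
wrist_force: [-0.1, 0.3, 0.5]
opening: 0.0249
gripper_force: 0.0
```

```bash
python3 -W ignore go.py 0 .375 -1 -2.2 0 0 0 3; cat > hw.py <<'E'
from hf import *
def midfit(d,pp,rowmax=None,hb=(-.002,.015)):
    """fit pot tilt and the cup home height/angle from picture"""
    def f(p):
        q=pp.copy();q[0]+=p[4];q[1]+=p[5];q[3]=p[1];A,o=pot_frame(q);C=A*R.from_euler('z',p[0])
        oc=o+C.apply([p[3],p[6],p[2]])
        out=[C.apply(P/1000)+oc for P in(circ(40.5,62),circ(36.5,62),box(37.5,45.5,-11,11,118))]+[A.apply(circ(46,55)/1000)+o]
        if rowmax: out=[P[proj(d,P)[:,1]<rowmax] for P in out]
        return out
    a=pp[4]+np.pi/2
    x,v=fit([d],f,[(a-.3,a+.3),(.5,.66),hb,(-.0018,.0018),(-.003,.003),(-.003,.003),(-.0018,.0018)],[1,1,1,.6]);return x.round(4),round(v,1)
E
python3 -W ignore - <<'E'
from hw import *
pp=np.load('poses.npz')['pp'].copy()
d=bot.get_image('wrist');print(midfit(d,pp,256))
sc=bot.get_image('scene');print(midfit(sc,pp));t=bot.get_image('top')
print(bot.sense()['opening'])
E
```

```text
shift mm [-0.64  0.34  1.65] turn deg [-0.02 -0.01 -0.02]
per row [-0.0004, 0.0002, 0.0011] [-0.0002, -0.0001, -0.0002]
F pot frame [0.2 0.3 0.5] M [0.04 0.06 0.04] 19.35
axis dir in tool [-0.366  0.001  0.93 ] cup h now(nominal) [-0.01 -0.34  1.77]Traceback (most recent call last):
  File "<stdin>", line 3, in <module>
  File "hw.py", line 11, in midfit
    x,v=fit([d],f,[(a-.3,a+.3),(.5,.66),hb,(-.0018,.0018),(-.003,.003),(-.003,.003),(-.0018,.0018)],[1,1,1,.6]);return x.round(4),round(v,1)
        ~~~^^^^^^^^^^^^^^^^^^^^^^^^^^^^^^^^^^^^^^^^^^^^^^^^^^^^^^^^^^^^^^^^^^^^^^^^^^^^^^^^^^^^^^^^^^^^^^^^^^^^
  File "fit.py", line 39, in fit
    r=differential_evolution(cost,bounds,popsize=20,maxiter=120,tol=1e-6,seed=seed)
    return fun(*args, **kwargs)
    ret = solver.solve()
    result = minimize(lambda x:
                        list(self._mapwrapper(self.func, np.atleast_2d(x)))[0],
    ...<2 lines>...
                      bounds=self.limits.T,
                      constraints=self.constraints)
    res = _minimize_lbfgsb(fun, x0, args, jac, bounds,
                           callba
[... 796 characters left out ...]
                                 ~^^^
  File "hw.py", line 5, in f
    q=pp.copy();q[0]+=p[4];q[1]+=p[5];q[3]=p[1];A,o=pot_frame(q);C=A*R.from_euler('z',p[0])
                                                    ~~~~~~~~~^^^
  File "plan.py", line 15, in pot_frame
    A=R.from_euler('z',pp[2])*R.from_euler('y',-pp[3]);o=np.array([pp[0],pp[1],.075])-A.apply([0,0,.02])
      ~~~~~~~~~~~~~~~~~~~~~~~^~~~~~~~~~~~~~~~~~~~~~~~~
  File "scipy/spatial/transform/_rotation.pyx", line 2692, in scipy.spatial.transform._rotation.Rotation.__mul__
  File "scipy/spatial/transform/_rotation.pyx", line 870, in scipy.spatial.transform._rotation.Rotation.__init__
ValueError: Found zero norm quaternions in `quat`.
```

Call:
carry_out([
  [[0,0,-0.02],[0,0,0]],
  [[0,0,-0.05],[0,0,0]],
  [[0,0,-0.06],[0,0,0]],
  [[0,0,-0.04],[0,0,0]],
  [[-0.06,-0.03,0],[0,0,0]],
  [[-0.06,-0.05,0],[0,0,0]],
  [[-0.03,0,0],[0,0,0]],
  [[0,0,0],[0,0,0]],
])

```text
time_s: 20.2
tcp_pos: [0.6038, -0.054, 0.2264]
tool_rot: [0.199, 2.928, 0.021]
wrist_force: [-0.5, 0.6, 1.2]
opening: 0.0251
gripper_force: 0.0
```

Call:
carry_out([
  [[0,0,0],[0,0,0]],
  [[0,0,0],[0,0,0]],
], fingers=0.5)

```text
time_s: 20.4
tcp_pos: [0.6014, -0.0527, 0.2251]
tool_rot: [0.196, 2.93, 0.022]
wrist_force: [0.3, 0.7, 0.0]
opening: 0.0382
gripper_force: 0.0
```

```bash
sed -i 's/\.mean()$/.sum()\/max(len(u),20)/' fit.py; python3 -W ignore - <<'E'
from hw import *
pp=np.load('poses.npz')['pp'].copy()
d=bot.get_image('wrist');pickle.dump(d,open('w_in.pkl','wb'));t=bot.get_image('top')
print(bot.sense()['tcp_pos'],proj(d,[[.565,-.045,.12]]).round(0))
print('wrist',midfit(d,pp));print('wrist fixed h0',midfit(d,pp,hb=(-.0005,.0005)),'h5',midfit(d,pp,hb=(.0045,.0055)))
print('top',midfit(t,pp))
E
```

```text
[ 0.60165568 -0.05283965  0.22521843] [[319. 159.]]
wrist (array([ 1.4928e+00,  5.6830e-01, -1.0000e-04,  1.2000e-03, -1.0000e-03,
       -3.0000e-04,  1.8000e-03]), np.float64(-362.3))
wrist fixed h0 (array([ 1.4922e+00,  5.6850e-01, -1.0000e-04,  1.2000e-03, -1.0000e-03,
       -3.0000e-04,  1.8000e-03]), np.float64(-362.3)) h5 (array([ 1.4395e+00,  5.9690e-01,  4.5000e-03,  1.4000e-03,  2.0000e-04,
       -6.0000e-04,  3.0000e-04]), np.float64(-354.4))
top (array([ 1.2744,  0.5   , -0.002 ,  0.0018,  0.003 ,  0.003 ,  0.0014]), np.float64(-76.4))
```

```bash
cat > sm.py <<'E'
from hw import *
ps=np.load('poses.npz')['ps']
def sgrasp(beta,up):
    C=R.from_euler('z',ps[2]);Rt=C*B.inv()*R.from_euler('y',beta)
    return Rt,np.array([ps[0],ps[1],up])+C.apply([.03,0,.098])+Rt.apply([0,0,.019])
E
python3 -W ignore - <<'E'
from sm import *
s=bot.sense();print(s['q'].round(2))
for up in(.12,0):
    Rt,t=sgrasp(-.4,up);q,e=ik(Rt,t,[.5,.2,2,.1,1,-.1]);print(t.round(4),q.round(2),round(e,4))
Rt,t=sgrasp(-.4,.12);steps(Rt,t,8,10)
# mid frame
pp=np.load('poses.npz')['pp'].copy();x=np.array([1.4928,.5683,-.0001,.0012,-.001,-.0003,.0018])
q=pp.copy();q[0]+=x[4];q[1]+=x[5];q[3]=x[1];A,o=pot_frame(q);C=A*R.from_euler('z',x[0]);oc=o+C.apply([x[3],x[6],x[2]])
A0,o0=pot_frame(np.r_[pp[:3],.58,pp[4]]);print('cup origin rel nominal pot, pot frame mm',(A0.inv().apply(oc-o0)*1000).round(2))
E
```

```text
[-0.14  0.08  2.03  0.04  0.83 -1.6 ]
[0.4975 0.2786 0.2005] [ 0.67  0.18  2.01 -0.47  1.03  0.32] 0.0
[0.4975 0.2786 0.0805] [ 0.67  0.34  2.07 -0.55  0.84  0.45] 0.0
turn deg [ 15.52 -11.27  44.75] per row [ 0.0431 -0.0313  0.1243] x 8
shift mm [ 314.3  106.2 -106.1] per row [ 0.0629  0.0212 -0.0212] x 10
cup origin rel nominal pot, pot frame mm [-2.75  0.95  0.45]
```

Call:
carry_out([
  [[0,0,0],[0.043,-0.0313,0.1243]],
  [[0,0,0],[0.043,-0.0313,0.1243]],
  [[0,0,0],[0.043,-0.0313,0.1243]],
  [[0,0,0],[0.043,-0.0313,0.1243]],
  [[0,0,0],[0.043,-0.0313,0.1243]],
  [[0,0,0],[0.043,-0.0313,0.1243]],
  [[0,0,0],[0.043,-0.0313,0.1243]],
  [[0,0,0],[0.043,-0.0313,0.1243]],
], fingers=-0.2)

```text
time_s: 21.3
tcp_pos: [0.6019, -0.0531, 0.2255]
tool_rot: [1.281, 2.46, -0.259]
wrist_force: [-0.6, -0.8, -0.1]
opening: 0.0367
gripper_force: 0.0
```

Call:
carry_out([
  [[0.0629,0.0212,-0.0212],[0,0,0]],
  [[0.0629,0.0212,-0.0212],[0,0,0]],
  [[0.0629,0.0212,-0.0212],[0,0,0]],
  [[0.0629,0.0212,-0.0212],[0,0,0]],
  [[0.0629,0.0212,-0.0212],[0,0,0]],
  [[0.0629,0.0212,-0.0212],[0,0,0]],
  [[0.0629,0.0212,-0.0212],[0,0,0]],
  [[0.0629,0.0212,-0.0212],[0,0,0]],
])

```text
time_s: 22.1
tcp_pos: [0.518, 0.2131, 0.2056]
tool_rot: [1.276, 2.463, -0.257]
wrist_force: [0.4, 0.1, -0.1]
opening: 0.0364
gripper_force: 0.0
```

Call:
carry_out([
  [[0.0629,0.0212,-0.0212],[0,0,0]],
  [[0.0629,0.0212,-0.0212],[0,0,0]],
  [[0,0,0],[0,0,0]],
  [[0,0,0],[0,0,0]],
])

```text
time_s: 22.5
tcp_pos: [0.4976, 0.2785, 0.2005]
tool_rot: [1.274, 2.464, -0.258]
wrist_force: [0.1, -0.8, -0.6]
opening: 0.0367
gripper_force: 0.0
```

```bash
python3 -W ignore - <<'E'
from sm import *
s=bot.sense();print(s['q'].round(2),s['time_s'],s['opening'])
d=bot.get_image('wrist')
Rt,t=sgrasp(-.4,.0);steps(Rt,t,1,5)
def f(p): return [P[proj(d,P)[:,1]<256] for P in cup(p,'small')]
print(proj(d,[[*ps[:2],.048]]).round(0),ps,fit([d],f,[(ps[0]-.012,ps[0]+.012),(ps[1]-.012,ps[1]+.012),(.45,.8)],[1,1,1]))
Ri=R.from_rotvec(s['tool_rot']);print('down in tool',Ri.inv().apply([0,0,-1]).round(3))
E
```

```text
[ 0.68  0.18  2.   -0.47  1.03  0.32] 22.5 0.03668140008763313
turn deg [ 0.04  0.01 -0.  ] per row [ 0.0009  0.0003 -0.0001] x 1
shift mm [ 47.6   0.2 110.3] per row [0.019  0.0001 0.0441] x 5
[[286. 148.]] [0.46874399 0.26735681 0.61512504] (array([0.46898606, 0.26766434, 0.62010496]), np.float64(-273.766974994684))
down in tool [ 0.39  -0.001  0.921]
```

Call:
carry_out([
  [[0.019,0,0.0441],[0,0,0]],
  [[0.027,0,0.0621],[0,0,0]],
  [[0.023,0,0.0541],[0,0,0]],
  [[0.0152,0,0.0351],[0,0,0]],
  [[0.008,0,0.0182],[0,0,0]],
  [[0.003,0,0.007],[0,0,0]],
  [[0,0,0],[0,0,0]],
  [[0,0,0],[0,0,0]],
])

```text
time_s: 23.35
tcp_pos: [0.4984, 0.2791, 0.0816]
tool_rot: [1.277, 2.463, -0.256]
wrist_force: [0.3, 0.1, 0.8]
opening: 0.0365
gripper_force: 0.0
```

```bash
python3 -W ignore - <<'E'
from sm import *
s=bot.sense();Rt=R.from_rotvec(s['tool_rot']);gp=s['tcp_pos']-Rt.apply([0,0,.019])
C=R.from_euler('z',ps[2]);print('grasp in cup',(C.inv().apply(gp-[ps[0],ps[1],0])*1000).round(2),s['wrist_force'].round(1),(B.inv()*R.from_rotvec(s['tool_rot']).inv()*C).as_rotvec().round(3))
E
```

```text
grasp in cup [30.94 -0.15 99.05] [0.3 0.1 0.8] [0.4   0.002 0.001]
```

Call:
carry_out([
  [[0,0,0],[0,0,0]],
  [[0,0,0],[0,0,0]],
  [[0,0,0],[0,0,0]],
  [[0,0,0],[0,0,0]],
  [[0,0,0],[0,0,0]],
  [[0,0,0],[0,0,0]],
  [[0,0,0],[0,0,0]],
], fingers=-1, newtons=60)

```text
time_s: 24.05
tcp_pos: [0.498, 0.279, 0.0807]
tool_rot: [1.277, 2.463, -0.257]
wrist_force: [-0.2, -1.2, 5.0]
opening: 0.0061
gripper_force: 60.0
```

```bash
python3 -W ignore - <<'E'
from sm import *
s=bot.sense();Rt=R.from_rotvec(s['tool_rot']);gp=s['tcp_pos']-Rt.apply([0,0,.019])
C=R.from_euler('z',ps[2]);print('grasp in cup',(C.inv().apply(gp-[ps[0],ps[1],0])*1000).round(2),s['wrist_force'].round(1),s['opening'],(B.inv()*R.from_rotvec(s['tool_rot']).inv()*C).as_rotvec().round(3))
E
```

```text
grasp in cup [3.055e+01 2.000e-02 9.821e+01] [-0.2 -1.2  5. ] 0.0061276622174937555 [0.4   0.001 0.001]
```

Call:
carry_out([
  [[-0.004,0,-0.0092],[0,0,0]],
  [[-0.019,0,-0.0441],[0,0,0]],
  [[-0.031,0,-0.0737],[0,0,0]],
  [[-0.027,0,-0.0645],[0,0,0]],
  [[-0.023,0,-0.0553],[0,0,0]],
  [[-0.008,0,-0.0184],[0,0,0]],
  [[0,0,0],[0,0,0]],
])

```text
time_s: 24.75
tcp_pos: [0.498, 0.2791, 0.2254]
tool_rot: [1.277, 2.463, -0.255]
wrist_force: [-0.1, -0.0, -2.4]
opening: 0.0066
gripper_force: 60.0
```

```bash
cat > gs.py <<'E'
import sys
from sm import *
# args: h(mm above mid_floor) beta gx gy gz(grasp in cup, mm) ang(deg handle in pot frame) cx cy(mm centre shift of mid cup, nominal pot frame) tilt nt ns
h,beta,gx,gy,gz,ang,cx,cy,tilt,nt,ns=[float(a) for a in sys.argv[1:12]]
pp=np.load('poses.npz')['pp'].copy();pp[3]=tilt;A,o=pot_frame(pp)
C=A*R.from_euler('z',np.radians(ang));Rt=C*B.inv()*R.from_euler('y',beta)
t=o+A.apply([cx/1000,cy/1000,.011+h/1000])+C.apply([gx/1000,gy/1000,gz/1000])+Rt.apply([0,0,.019])
s=bot.sense();R0=R.from_rotvec(s['tool_rot'])
print(t.round(4),'t',s['time_s'],'F pot',A.inv().apply(s['wrist_force']).round(1),'M',s['ft_torque'].round(2),'open',s['opening'].round(4))
steps(Rt,t,nt,ns);print('shift in current axes mm',(R0.inv().apply(t-s['tcp_pos'])*1000).round(2),'axis in tool',R0.inv().apply(A.apply([0,0,-1])).round(3),'pos err pot mm',(A.inv().apply(s['tcp_pos']-t)*1000).round(2))
q,e=ik(Rt,t,s['q']);print('ik',q.round(2),round(e,4),'q now',s['q'].round(2))
E
python3 -W ignore gs.py 75 -.4 30 0 98.5 -90 -2 .8 .575 16 8
```

```text
Traceback (most recent call last):
  File "gs.py", line 9, in <module>
    print(t.round(4),'t',s['time_s'],'F pot',A.inv().apply(s['wrist_force']).round(1),'M',s['ft_torque'].round(2),'open',s['opening'].round(4))
                                                                                                                         ^^^^^^^^^^^^^^^^^^
AttributeError: 'float' object has no attribute 'round'
```

```bash
sed -i "s/s\['opening'\].round(4)/round(s['opening'],4)/" gs.py
python3 -W ignore gs.py 115 -.4 30 0 98.3 -90 -2 .8 .575 18 10; python3 -W ignore gs.py 115 -.4 30 0 98.3 -70 -2 .8 .575 18 10 | tail -1
```

```text
[ 0.4751 -0.0668  0.2266] t 24.75 F pot [-1.4 -0.1 -2. ] M [0.28 0.19 0.03] open 0.0066
turn deg [ 14.82  17.06 130.42] per row [0.0183 0.0211 0.161 ] x 18.0
shift mm [7.500e+00 3.466e+02 1.000e-01] per row [0.0015 0.0693 0.    ] x 10.0
shift in current axes mm [-248.86 -218.2   103.14] axis in tool [0.004 0.413 0.911] pos err pot mm [ -6.91 346.59   3.05]
ik [-0.2  -0.13  2.23  0.03  0.87  1.44] 0.0 q now [ 0.68  0.15  1.99 -0.46  1.07  0.3 ]
ik [-0.11 -0.13  2.22 -0.17  0.85  1.34] 0.0 q now [ 0.68  0.15  1.99 -0.46  1.07  0.3 ]
```

Call:
carry_out([
  [[-0.0195,0,-0.046],[0,0,0]],
  [[-0.0195,0,-0.046],[0,0,0]],
  [[0,0,0],[0.0183,0.0211,0.161]],
  [[0,0,0],[0.0183,0.0211,0.161]],
  [[0,0,0],[0.0183,0.0211,0.161]],
  [[0,0,0],[0.0183,0.0211,0.161]],
  [[0,0,0],[0.0183,0.0211,0.161]],
  [[0,0,0],[0.0183,0.0211,0.161]],
])

```text
time_s: 25.55
tcp_pos: [0.497, 0.2783, 0.272]
tool_rot: [2.182, 1.861, -0.101]
wrist_force: [-0.2, 0.0, -1.7]
opening: 0.0057
gripper_force: 60.0
```

Call:
carry_out([
  [[0,0,0],[0.0183,0.0211,0.161]],
  [[0,0,0],[0.0183,0.0211,0.161]],
  [[0,0,0],[0.0183,0.0211,0.161]],
  [[0,0,0],[0.0183,0.0211,0.161]],
  [[0,0,0],[0.0183,0.0211,0.161]],
  [[0,0,0],[0.0183,0.0211,0.161]],
  [[0,0,0],[0.0183,0.0211,0.161]],
  [[0,0,0],[0.0183,0.0211,0.161]],
])

```text
time_s: 26.35
tcp_pos: [0.497, 0.2782, 0.272]
tool_rot: [2.97, 0.613, 0.145]
wrist_force: [-0.2, -0.3, -1.2]
opening: 0.0063
gripper_force: 60.0
```

Call:
carry_out([
  [[0,0,0],[0.0183,0.0211,0.161]],
  [[0,0,0],[0.0183,0.0211,0.161]],
  [[0,0,0],[0.0183,0.0211,0.161]],
  [[0,0,0],[0.0183,0.0211,0.161]],
  [[0,0,0],[0,0,0]],
])

```text
time_s: 26.85
tcp_pos: [0.4966, 0.278, 0.2722]
tool_rot: [3.117, -0.14, 0.268]
wrist_force: [-0.5, -0.0, -1.8]
opening: 0.0059
gripper_force: 60.0
```

```bash
python3 -W ignore gs.py 115 -.4 30 0 98.3 -90 -2 .8 .575 1 9
cat >> hw.py <<'E'
def sheld(d,tp,tr,bb=(-.55,-.25),rowmax=256):
    R0=R.from_rotvec(tr)
    def f(p):
        C=R0*R.from_euler('y',-p[3])*R.from_euler('x',p[4])*B
        gp=np.array(tp)-R0.apply([0,0,.019]);o=gp-C.apply([.03+p[1],p[0],p[2]])
        out=[C.apply(P/1000)+o for P in(circ(35,48),circ(31,48),box(26,34,-11,11,116))]
        return [P[proj(d,P)[:,1]<rowmax] for P in out]
    for bg in((-.0001,.0001),(-.1,.1)):
        x,v=fit([d],f,[(-.003,.003),(-.002,.002),(.097,.1),bb,bg],[1,1,.7]);print('held small y,x,z',(x[:3]*1000).round(1),'beta,droop',x[3:].round(3),round(v,1))
E
python3 -W ignore - <<'E'
from hw import *
s=bot.sense();d=bot.get_image('wrist');save('w_sm',d['pixels']);sheld(d,s['tcp_pos'],s['tool_rot'])
E
```

```text
[ 0.4751 -0.0668  0.2266] t 26.85 F pot [-1.4 -0.1 -1.2] M [-0.03  0.39  0.03] open 0.0059
turn deg [ 0.16  0.21 -0.1 ] per row [ 0.0036  0.0046 -0.0023] x 1.0
shift mm [  0.7 345.3  46.4] per row [0.0002 0.0767 0.0103] x 9.0
shift in current axes mm [  1.48 345.22  47.34] axis in tool [ 0.393 -0.003  0.92 ] pos err pot mm [ 17.42 345.35  42.99]
ik [-0.2  -0.13  2.23  0.03  0.87  1.44] 0.0 q now [ 0.52  0.    2.02 -0.12  0.98  2.24]
held small y,x,z [ 2.4 -0.4 99.2] beta,droop [-0.416 -0.   ] -162.1
held small y,x,z [ 0.9  0.8 97. ] beta,droop [-0.391 -0.033] -162.7
```

Call:
carry_out([
  [[0,0.07,0],[0,0,0]],
  [[0,0.09,0],[0,0,0]],
  [[0,0.09,0],[0,0,0]],
  [[0,0.09,0],[0,0,0]],
  [[0,0.09,0],[0,0,0]],
  [[0,0.09,0],[0,0,0]],
  [[0.001,0.09,0],[0,0,0]],
  [[0.001,0.08,0],[0,0,0]],
])

```text
time_s: 27.7
tcp_pos: [0.4677, -0.0669, 0.2744]
tool_rot: [3.118, -0.13, 0.269]
wrist_force: [0.3, -0.5, -1.0]
opening: 0.0061
gripper_force: 60.0
```

Call:
carry_out([
  [[0,0,0.03],[0,0,0]],
  [[0,0,0.03],[0,0,0]],
  [[0,0,0],[0,0,0]],
  [[0,0,0],[0,0,0]],
])

```text
time_s: 28.1
tcp_pos: [0.4734, -0.0654, 0.2451]
tool_rot: [3.118, -0.133, 0.269]
wrist_force: [0.6, -0.6, -0.9]
opening: 0.0063
gripper_force: 60.0
```

```bash
python3 -W ignore gs.py 105 -.385 30 0 98.3 -90 -2 .8 .575 3 3
python3 -W ignore - <<'E'
from hw import *
s=bot.sense();sc=bot.get_image('scene');tp=bot.get_image('top')
print([(n,[(np.round(r['position'],0).tolist(),round(r['conf'],2)) for r in bot.spot_in(sc,n)][:3]) for n in('mid_cup','pot','small_cup')])
E
```

```text
[ 0.4808 -0.0673  0.2183] t 28.1 F pot [ 0.  -0.5 -1.1] M [-0.01  0.4   0.03] open 0.0063
turn deg [0.06 1.03 0.15] per row [0.0004 0.0076 0.0011] x 3.0
shift mm [ 2.3  1.3 27.8] per row [0.0015 0.0008 0.0185] x 3.0
shift in current axes mm [ 2.78  1.23 27.72] axis in tool [0.392 0.    0.92 ] pos err pot mm [ 8.3   1.25 26.59]
ik [-0.2  -0.12  2.24  0.03  0.83  1.44] 0.0 q now [-0.2  -0.16  2.22  0.02  0.91  1.45]
[('mid_cup', [([320.0, 243.0], 0.73)]), ('pot', [([311.0, 259.0], 0.91)]), ('small_cup', [([319.0, 204.0], 0.94), ([476.0, 252.0], 0.93), ([379.0, 260.0], 0.85)])]
```

Call:
carry_out([
  [[0.0018,0.0008,0.0185],[0,0.0076,0.001]],
  [[0.0018,0.0008,0.0185],[0,0.0076,0.001]],
  [[0.0018,0.0008,0.0185],[0,0.0076,0.001]],
  [[0.0085,0,0.0209],[0,0,0]],
  [[0.0085,0,0.0209],[0,0,0]],
  [[0.0085,0,0.0209],[0,0,0]],
  [[0.0085,0,0.0209],[0,0,0]],
  [[0,0,0],[0,0,0]],
])

```text
time_s: 29.15
tcp_pos: [0.5057, -0.0696, 0.1793]
tool_rot: [3.115, -0.14, 0.296]
wrist_force: [-0.8, 0.3, -0.1]
opening: 0.0064
gripper_force: 60.0
```

```bash
python3 -W ignore gs.py 60 -.385 30 0 98.3 -90 -2 .8 .575 3 3
cat > hs.py <<'E'
from hw import *
def relfit(sc,s,pp):
    """scene: small cup held (free image shift, beta, droop) and pot mouth"""
    R0=R.from_rotvec(s['tool_rot']);gp=s['tcp_pos']-R0.apply([0,0,.019])
    def f(p):
        C=R0*R.from_euler('y',-p[2])*R.from_euler('x',p[3])*B;o=gp-C.apply([.03,0,.0983])+sc['view'][0,:3]*p[0]+sc['view'][1,:3]*p[1]
        L=sil(C,o,sc,35,6,47);return L[:2]+[C.apply(circ(35,48)/1000)+o]
    x,v=fit([sc],f,[(-.004,.004),(-.004,.004),(-.5,-.25),(-.1,.1)],[1,1,1]);return x.round(4),round(v,1)
E
python3 -W ignore - <<'E'
from hs import *
s=bot.sense();sc=bot.get_image('scene');pp=np.load('poses.npz')['pp'];print(relfit(sc,s,pp))
E
```

```text
[ 0.5052 -0.0694  0.1805] t 29.15 F pot [-0.8  0.2  0.4] M [-0.08  0.42  0.  ] open 0.0064
turn deg [ 0.05  0.03 -0.11] per row [ 0.0004  0.0002 -0.0008] x 3.0
shift mm [-0.3 -0.1 -1.4] per row [-0.0002 -0.0001 -0.0009] x 3.0
shift in current axes mm [-0.29 -0.1  -1.36] axis in tool [ 0.376 -0.002  0.927] pos err pot mm [-0.25 -0.1  -1.37]
ik [-0.19 -0.02  2.23  0.03  0.75  1.44] 0.0 q now [-0.19 -0.01  2.22  0.03  0.74  1.45]
(array([-0.0008, -0.004 , -0.5   ,  0.015 ]), np.float64(-254.4))
```

Call:
carry_out([
  [[0.0023,0,0.0056],[0,0,0]],
  [[0.0023,0,0.0056],[0,0,0]],
  [[0,0,0],[0,0,0]],
])

```text
time_s: 29.5
tcp_pos: [0.5091, -0.0699, 0.1757]
tool_rot: [3.115, -0.14, 0.299]
wrist_force: [-0.5, 1.3, -1.0]
opening: 0.0065
gripper_force: 60.0
```

Call:
carry_out([
  [[0.0015,0,0.0037],[0,0,0]],
  [[0,0,0],[0,0,0]],
])

```text
time_s: 29.7
tcp_pos: [0.5101, -0.07, 0.1741]
tool_rot: [3.115, -0.14, 0.299]
wrist_force: [0.5, -0.1, -1.2]
opening: 0.0065
gripper_force: 60.0
```

Call:
carry_out([
  [[0.0015,0,0.0037],[0,0,0]],
  [[0,0,0],[0,0,0]],
])

```text
time_s: 29.9
tcp_pos: [0.5112, -0.0701, 0.1723]
tool_rot: [3.115, -0.14, 0.299]
wrist_force: [-0.7, -0.9, -0.7]
opening: 0.0062
gripper_force: 60.0
```

```bash
python3 -W ignore gs.py 50 -.385 30 0 98.3 -90 -2 .8 .575 3 3
```

```text
[ 0.5106 -0.0699  0.1722] t 29.9 F pot [-0.9 -1.  -0.3] M [-0.01  0.41 -0.04] open 0.0062
turn deg [ 0.06 -0.09 -0.11] per row [ 0.0005 -0.0006 -0.0008] x 3.0
shift mm [-0.6 -0.2  0. ] per row [-0.0004 -0.0001  0.    ] x 3.0
shift in current axes mm [-0.62 -0.18  0.03] axis in tool [ 0.374 -0.002  0.927] pos err pot mm [ 0.58 -0.19 -0.21]
ik [-0.19  0.    2.22  0.03  0.73  1.44] 0.0 q now [-0.19  0.01  2.22  0.03  0.72  1.45]
```

Call:
carry_out([
  [[0.0003,-0.0003,0.0037],[0,0,0]],
  [[0,0,0],[0,0,0]],
])

```text
time_s: 30.1
tcp_pos: [0.5116, -0.07, 0.1704]
tool_rot: [3.115, -0.14, 0.299]
wrist_force: [0.0, 0.6, -1.1]
opening: 0.0063
gripper_force: 60.0
```

Call:
carry_out([
  [[0.0014,0,0.0037],[0,0,0]],
  [[0,0,0],[0,0,0]],
])

```text
time_s: 30.3
tcp_pos: [0.5127, -0.0701, 0.1688]
tool_rot: [3.115, -0.14, 0.299]
wrist_force: [-0.6, 0.1, -0.4]
opening: 0.0061
gripper_force: 60.0
```

Call:
carry_out([
  [[0.0014,0,0.0037],[0,0,0]],
  [[0,0,0],[0,0,0]],
])

```text
time_s: 30.5
tcp_pos: [0.5138, -0.0702, 0.1671]
tool_rot: [3.115, -0.14, 0.299]
wrist_force: [0.1, -0.4, -1.6]
opening: 0.0067
gripper_force: 60.0
```

```bash
python3 -W ignore gs.py 44 -.385 30 0 98.3 -90 -2 .8 .575 3 3
```

```text
[ 0.5138 -0.0702  0.1671] t 30.5 F pot [-0.7 -0.3 -1.5] M [-0.01  0.37  0.01] open 0.0067
turn deg [ 0.06 -0.08 -0.11] per row [ 0.0005 -0.0006 -0.0008] x 3.0
shift mm [ 0.1 -0.  -0. ] per row [ 0.0001 -0.     -0.    ] x 3.0
shift in current axes mm [ 0.08 -0.02 -0.01] axis in tool [ 0.374 -0.002  0.927] pos err pot mm [-0.08 -0.02  0.02]
ik [-0.19  0.01  2.22  0.03  0.72  1.45] 0.0 q now [-0.19  0.02  2.22  0.03  0.71  1.45]
```

Call:
carry_out([
  [[0.0014,0,0.0037],[0,0,0]],
  [[0.0015,0,0.0037],[0,0,0]],
  [[0,0,0],[0,0,0]],
])

```text
time_s: 30.8
tcp_pos: [0.5158, -0.0704, 0.1636]
tool_rot: [3.115, -0.14, 0.299]
wrist_force: [0.9, 0.5, -2.0]
opening: 0.0066
gripper_force: 60.0
```

Call:
carry_out([
  [[0.0015,0,0.0037],[0,0,0]],
  [[0.0015,0,0.0037],[0,0,0]],
  [[0,0,0],[0,0,0]],
])

```text
time_s: 31.1
tcp_pos: [0.518, -0.0706, 0.1603]
tool_rot: [3.115, -0.14, 0.299]
wrist_force: [-0.0, 0.7, -0.2]
opening: 0.0063
gripper_force: 60.0
```

Call:
carry_out([
  [[0.0015,0,0.0037],[0,0,0]],
  [[0.0015,0,0.0037],[0,0,0]],
  [[0,0,0],[0,0,0]],
])

```text
time_s: 31.4
tcp_pos: [0.5202, -0.0708, 0.157]
tool_rot: [3.115, -0.14, 0.299]
wrist_force: [-0.3, -0.3, -1.2]
opening: 0.0065
gripper_force: 60.0
```

```bash
python3 -W ignore gs.py 32 -.385 30 0 98.3 -90 -2 .8 .575 3 3
```

```text
[ 0.5203 -0.0707  0.157 ] t 31.4 F pot [-0.9 -0.3 -0.9] M [-0.05  0.33 -0.04] open 0.0065
turn deg [ 0.06 -0.07 -0.11] per row [ 0.0005 -0.0005 -0.0008] x 3.0
shift mm [ 0.2 -0.1 -0. ] per row [ 0.0001 -0.     -0.    ] x 3.0
shift in current axes mm [ 0.16 -0.06 -0.05] axis in tool [ 0.374 -0.002  0.927] pos err pot mm [-0.16 -0.06  0.02]
ik [-0.19  0.04  2.22  0.03  0.7   1.45] 0.0 q now [-0.19  0.05  2.21  0.03  0.69  1.45]
```

Call:
carry_out([
  [[0.0017,0,0.0037],[0,0,0]],
  [[0.0015,0,0.0037],[0,0,0]],
  [[0.0015,0,0.0037],[0,0,0]],
  [[0,0,0],[0,0,0]],
])

```text
time_s: 31.8
tcp_pos: [0.5235, -0.0711, 0.1519]
tool_rot: [3.115, -0.14, 0.299]
wrist_force: [0.3, 0.1, -0.9]
opening: 0.0063
gripper_force: 60.0
```

Call:
carry_out([
  [[0.0015,0,0.0037],[0,0,0]],
  [[0.0015,0,0.0037],[0,0,0]],
  [[0.0015,0,0.0037],[0,0,0]],
  [[0,0,0],[0,0,0]],
])

```text
time_s: 32.2
tcp_pos: [0.5268, -0.0714, 0.147]
tool_rot: [3.115, -0.14, 0.299]
wrist_force: [0.4, 0.3, 0.1]
opening: 0.006
gripper_force: 60.0
```

Call:
carry_out([
  [[0.0015,0,0.0037],[0,0,0]],
  [[0.0015,0,0.0037],[0,0,0]],
  [[0.0015,0,0.0037],[0,0,0]],
  [[0,0,0],[0,0,0]],
])

```text
time_s: 32.6
tcp_pos: [0.5301, -0.0717, 0.1419]
tool_rot: [3.115, -0.14, 0.299]
wrist_force: [-1.1, 0.5, -0.7]
opening: 0.0064
gripper_force: 60.0
```

```bash
python3 -W ignore gs.py 14 -.385 30 0 98.3 -90 -2 .8 .575 3 3
```

```text
[ 0.5301 -0.0716  0.1419] t 32.6 F pot [-1.3  0.4  0. ] M [-0.01  0.35  0.03] open 0.0064
turn deg [ 0.06 -0.07 -0.11] per row [ 0.0005 -0.0005 -0.0008] x 3.0
shift mm [ 0.  -0.1  0. ] per row [ 0.     -0.0001  0.    ] x 3.0
shift in current axes mm [ 0.03 -0.09  0.  ] axis in tool [ 0.374 -0.002  0.927] pos err pot mm [-0.03 -0.09  0.01]
ik [-0.19  0.08  2.21  0.03  0.66  1.45] 0.0 q now [-0.19  0.09  2.2   0.03  0.66  1.45]
```

Call:
carry_out([
  [[0.0015,0,0.0037],[0,0,0]],
  [[0.0015,0,0.0037],[0,0,0]],
  [[0.0015,0,0.0037],[0,0,0]],
  [[0,0,0],[0,0,0]],
])

```text
time_s: 33.0
tcp_pos: [0.5333, -0.072, 0.1369]
tool_rot: [3.115, -0.14, 0.299]
wrist_force: [-0.5, 0.5, -1.2]
opening: 0.0061
gripper_force: 60.0
```

Call:
carry_out([
  [[0.0015,0,0.0037],[0,0,0]],
  [[0.0008,0,0.0019],[0,0,0]],
  [[0,0,0],[0,0,0]],
])

```text
time_s: 33.3
tcp_pos: [0.535, -0.0722, 0.1345]
tool_rot: [3.115, -0.14, 0.299]
wrist_force: [0.4, 0.6, -1.4]
opening: 0.0063
gripper_force: 60.0
```

Call:
carry_out([
  [[0.0008,0,0.0019],[0,0,0]],
  [[0.0008,0,0.0019],[0,0,0]],
  [[0,0,0],[0,0,0]],
])

```text
time_s: 33.6
tcp_pos: [0.5361, -0.0723, 0.1328]
tool_rot: [3.115, -0.14, 0.299]
wrist_force: [0.0, -1.0, -0.9]
opening: 0.0065
gripper_force: 60.0
```

Call:
carry_out([
  [[0.0008,0,0.0019],[0,0,0]],
  [[0,0,0],[0,0,0]],
])

```text
time_s: 33.8
tcp_pos: [0.5367, -0.0723, 0.132]
tool_rot: [3.115, -0.14, 0.299]
wrist_force: [-0.2, 0.5, -0.8]
opening: 0.0062
gripper_force: 60.0
```

```bash
python3 -W ignore gs.py 2 -.385 30 0 98.3 -90 -2 .8 .575 3 3
```

```text
[ 0.5366 -0.0722  0.1319] t 33.8 F pot [-0.6  0.5 -0.5] M [-0.01  0.38 -0.01] open 0.0062
turn deg [ 0.06 -0.09 -0.11] per row [ 0.0005 -0.0007 -0.0008] x 3.0
shift mm [-0.1 -0.1  0.1] per row [-0.0001 -0.0001  0.0001] x 3.0
shift in current axes mm [-0.12 -0.12  0.1 ] axis in tool [ 0.374 -0.002  0.927] pos err pot mm [ 0.15 -0.12  0.05]
ik [-0.19  0.1   2.2   0.03  0.64  1.45] 0.0 q now [-0.19  0.12  2.19  0.03  0.64  1.45]
```

h≈2 mm and still free, so 0.5–1 mm steps until contact.

Call:
carry_out([
  [[0.0008,0,0.0019],[0,0,0]],
  [[0,0,0],[0,0,0]],
])

```text
time_s: 34.0
tcp_pos: [0.5374, -0.0724, 0.1313]
tool_rot: [3.115, -0.14, 0.3]
wrist_force: [-0.6, -0.6, -0.4]
opening: 0.0064
gripper_force: 60.0
```

Call:
carry_out([
  [[0.0006,0,0.0015],[0,0,0]],
  [[0,0,0],[0,0,0]],
])

```text
time_s: 34.2
tcp_pos: [0.5381, -0.0728, 0.1312]
tool_rot: [3.114, -0.139, 0.3]
wrist_force: [-5.4, -3.6, 9.8]
opening: 0.0064
gripper_force: 60.1
```

```bash
python3 -W ignore gs.py 0 -.385 30 0 98.3 -90 -2 .8 .575 3 3 | head -1
```

```text
[ 0.5377 -0.0723  0.1302] t 34.2 F pot [ 1.1 -4.  10.9] M [-0.9   1.   -0.14] open 0.0064
```

Call:
carry_out([
  [[-0.0005,-0.0004,-0.0012],[0,0,0]],
  [[0,0,0],[0,0,0]],
], newtons=15)

```text
time_s: 34.4
tcp_pos: [0.5373, -0.0721, 0.1311]
tool_rot: [3.115, -0.14, 0.3]
wrist_force: [1.0, -0.7, -1.3]
opening: 0.0077
gripper_force: 15.0
```

Call:
carry_out([
  [[0,0,0],[0,0,0]],
  [[0,0,0],[0,0,0]],
  [[0,0,0],[0,0,0]],
  [[0,0,0],[0,0,0]],
], fingers=-0.45)

```text
time_s: 34.8
tcp_pos: [0.5373, -0.0721, 0.1311]
tool_rot: [3.115, -0.14, 0.299]
wrist_force: [0.3, -0.5, 0.4]
opening: 0.0249
gripper_force: 0.0
```

Call:
carry_out([
  [[0,0,-0.02],[0,0,0]],
  [[0,0,-0.05],[0,0,0]],
  [[0,0,-0.07],[0,0,0]],
  [[0,0,-0.07],[0,0,0]],
  [[0,0,-0.03],[0,0,0]],
  [[0,0,0],[0,0,0]],
  [[0,0,0],[0,0,0]],
])

```text
time_s: 35.5
tcp_pos: [0.5144, -0.07, 0.2489]
tool_rot: [3.115, -0.14, 0.3]
wrist_force: [-0.3, 0.4, -1.1]
opening: 0.0251
gripper_force: 0.0
```

```bash
python3 -W ignore - <<'E'
from hw import *
s=bot.sense();d=bot.get_image('wrist');pickle.dump(d,open('w_end.pkl','wb'));print(s['tcp_pos'],s['tool_rot'],proj(d,[[.565,-.045,.12],[.55,-.045,.15],[.55,-.085,.16]]).round(0))
R0=R.from_rotvec(s['tool_rot']);print(R0.as_matrix().round(2).tolist())
E
```

```text
[ 0.51444335 -0.07001117  0.24892329] [ 3.11464987 -0.13977493  0.29993754] [[288. 196.]
 [286. 211.]
 [334. 207.]]
[[0.98, -0.09, 0.19], [-0.09, -1.0, -0.02], [0.19, 0.0, -0.98]]
```

Call:
carry_out([
  [[-0.03,0,0],[0,0,0]],
  [[-0.05,0,0],[0,0,0]],
  [[0,0,0],[0,0,0]],
  [[0,0,0],[0,0,0]],
])

```text
time_s: 35.95
tcp_pos: [0.4748, -0.0664, 0.2406]
tool_rot: [3.115, -0.14, 0.298]
wrist_force: [-0.3, -0.4, -0.0]
opening: 0.0249
gripper_force: 0.0
```

```bash
cat > fin.py <<'E'
from hw import *
pp=np.load('poses.npz')['pp'].copy();d=bot.get_image('wrist');save('w_end',d['pixels']);s=bot.sense();print(s['tcp_pos'],s['time_s'],proj(d,[[.565,-.045,.12]]).round(0))
def f(p):
    q=pp.copy();q[0]+=p[0];q[1]+=p[1];q[3]=p[2];A,o=pot_frame(q)
    Cm=A*R.from_euler('z',p[3]);om=o+A.apply([p[5],p[6],p[4]]);Cs=A*R.from_euler('z',p[7]);os=o+A.apply([p[9],p[10],.011+p[8]])
    out=[A.apply(circ(46,55)/1000)+o]+[Cm.apply(P/1000)+om for P in(circ(40.5,62),circ(36.5,62),box(37.5,45.5,-11,11,118))]
    out+=[Cs.apply(P/1000)+os for P in(circ(35,48),circ(31,48),box(26,34,-11,11,116))]
    return [P[proj(d,P)[:,1]<256] for P in out]
a=np.pi/2
for hs,hm in(((-.002,.01),(-.002,.008)),((-.0005,.0005),(-.0005,.0005))):
    x,v=fit([d],f,[(-.004,.004),(-.004,.004),(.48,.68),(a-.25,a+.15),hm,(-.003,.003),(-.003,.003),(-a-.15,-a+.15),hs,(-.004,.004),(-.004,.004)],[.6,1,1,1,1,1,1])
    print('pot d',(x[:2]*1e3).round(1),'tilt',x[2].round(3),'mid ang,h,xy',x[3].round(3),(x[4:7]*1e3).round(1),'small ang,h,xy',x[7].round(3),(x[8:]*1e3).round(1),round(v,1))
sc=bot.get_image('scene')
for n in('jar','bottle','brush','driver','tray','chunk'): print(n,[(np.round(r['position'],0).tolist(),round(r['conf'],2)) for r in bot.spot_in(sc,n)][:1])
E
python3 -W ignore fin.py
```

```text
[ 0.47542264 -0.06652732  0.24100205] 36.0 [[287. 151.]]
pot d [ 0.6 -0.1] tilt 0.594 mid ang,h,xy 1.42 [6.3 0.4 0.3] small ang,h,xy -1.718 [-0.9 -4.   0.1] -513.3
pot d [ 0.4 -0.2] tilt 0.591 mid ang,h,xy 1.454 [ 0.5 -1.5  1. ] small ang,h,xy -1.72 [-0.5 -3.8  0.1] -509.3
jar [([420.0, 321.0], 0.81)]
bottle [([517.0, 275.0], 0.96)]
brush [([346.0, 229.0], 0.63)]
driver [([170.0, 215.0], 0.8)]
tray [([202.0, 298.0], 0.79)]
chunk [([397.0, 234.0], 0.7)]
```

Call:
carry_out([
  [[0,0,-0.09],[0,0,0]],
  [[0,0.06,-0.09],[0,0,0]],
  [[0,0.09,-0.05],[0,0,0]],
  [[0,0.09,0],[0,0,0]],
  [[0,0.09,0],[0,0,0]],
  [[0,0.06,0],[0,0,0]],
  [[0,0,0],[0,0,0]],
  [[0,0,0],[0,0,0]],
])

```text
time_s: 37.15
tcp_pos: [0.4371, -0.2555, 0.35]
tool_rot: [3.115, -0.142, 0.298]
wrist_force: [-0.5, -0.2, -0.2]
opening: 0.0252
gripper_force: 0.0
```

```bash
cat > fin2.py <<'E'
from hw import *
pp=np.load('poses.npz')['pp'].copy();sc=bot.get_image('scene');tp=bot.get_image('top');we=pickle.load(open('w_in.pkl','rb'))
pickle.dump((sc,tp),open('end.pkl','wb'))
def prof(d,scn):
  def f(p,hm,hs):
    q=pp.copy();q[0]+=p[0];q[1]+=p[1];q[3]=p[2];A,o=pot_frame(q);o=o+[0,0,p[5]]
    Cm=A*R.from_euler('z',p[3]);om=o+A.apply([p[6],p[7],hm]);Cs=A*R.from_euler('z',p[4]);os=o+A.apply([p[8],p[9],.011+hs])
    L=sil(A,o,d,46,0,54) if scn else [A.apply(circ(46,55)/1000)+o]
    bx=lambda a,b,t,z0:[box(a,b,-11,11,t)]+([seg((b,y,z0),(b,y,t)) for y in(-11,11)] if scn else [])
    L+=[A.apply(circ(46,55)/1000)+o] if scn else []
    L+=[Cm.apply(P/1000)+om for P in[circ(40.5,62)]+bx(37.5,45.5,118,66)]
    L+=[Cs.apply(P/1000)+os for P in bx(26,34,116,60)]
    return L
  for hm in(0,.0025,.005):
   for hs in(hm,hm+.004):
    g=lambda p:f(p,hm,hs)
    x,v=fit([d],g,[(-.003,.003),(-.003,.003),(.52,.66),(1.35,1.62),(-1.8,-1.4),(-.003,.003)]+[(-.0018,.0018)]*2+[(-.003,.003)]*2,[1]*14)
    print(scn,hm,hs,round(v,1),x[2:5].round(3),(x[[0,1,5]]*1e3).round(1))
prof(sc,True);prof(tp,False)
E
python3 -W ignore fin2.py
```

```text
Still running in the background as job /tmp/bash_jobs.1000/bbe55b26d884 (pid 2592). You'll get a notice when it ends.
```

```bash
sleep 5; cat /tmp/bash_jobs.1000/bbe55b26d884/stdout; kill -- -$(cat /tmp/bash_jobs.1000/bbe55b26d884/pid); nproc
```

```text
4
```

```bash
sed -i 's/popsize=20,maxiter=120/popsize=8,maxiter=40,polish=False/' fit.py
sed -i 's/^prof(sc.*/prof(sc,True)/; s/bot.get_image(.scene.);tp=bot.get_image(.top.)/bot.get_image("scene");tp=0/; s/round(v,1),x/flush=True,*[round(v,1)]);print(x/; s/for hm in(0,.0025,.005)/for hm in(0,.005)/; s/for hs in(hm,hm+.004)/for hs in(hm,)/' fin2.py; time timeout 200 python3 -W ignore fin2.py
```

```text
True 0 0 -1030.2
[ 0.658  1.614 -1.428] [-2.8 -1.5  3. ]
True 0.005 0.005 -1018.5
[ 0.52   1.618 -1.466] [ 2.  -0.2  0.4]
real	0m18.180s
user	0m16.747s
sys	0m0.318s
```

```bash
python3 -c "
from cell import bot
print(bot.finish_job())"
```

```text
the job is handed in; nothing more can be done
None
```

I put the middle cup in the pot over its rib and the smallest cup in the middle one, let go of both, and handed the job in at about 37 s. The contact heights and the camera fits agree that both are home (the fits favour it only slightly), and the pot's slant reads 0.59 rad against 0.58 before.

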